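Put the boot-care kit away on the hall bench

TASK

Put the boot-care kit away: lower each pile of plates into the tray it fits snugly, tilting it in so that its far end goes under the tray's lip, until all its plates lie flat on the tray floor or on one another. Thread all the wooden collars that are there fully home on the post, the largest at the bottom and each next smaller one on top. Leave the shoehorn, the reflector clip, the jar and the key block where they are.

Things in the scene. Friction and masses are not known exactly. Their poses are not given: they have to be found in the camera images.
- tray_wide: wooden tray fixed to the bench, for the wide plates: inside 97 mm (x) by 64 mm (y), floor 5 mm thick, walls 6 mm. Near end wall (-x) and the side walls' corner pieces are 24 mm high over the bench; each long side is open for 64 mm in its middle, down to the bench, for the fingers. Far end wall (+x) 46 mm high, with a lip. Origin on the bench under the centre of the inside; z up.
- tray_narrow: wooden tray fixed to the bench, for the narrow plates: inside 97 mm (x) by 48 mm (y), floor 5 mm thick, walls 6 mm. Near end wall (-x) and the side walls' corner pieces are 24 mm high over the bench; each long side is open for 64 mm in its middle, down to the bench, for the fingers. Far end wall (+x) 46 mm high, with a lip. Origin on the bench under the centre of the inside; z up.
- lip_wide (a point): middle of the inner lower edge of that tray's lip, 38.5 mm from its origin along x, 40 mm above the bench. The lip juts 10 mm in from the far end wall over the full width and is 6 mm thick. The mouth from near wall to lip is 87 mm, so 90 mm plates go in only tilted, far end low and first, under the lip, then levelled.
- lip_narrow (a point): middle of the inner lower edge of that tray's lip, 38.5 mm from its origin along x, 40 mm above the bench. The lip juts 10 mm in from the far end wall over the full width and is 6 mm thick. The mouth from near wall to lip is 87 mm, so 90 mm plates go in only tilted, far end low and first, under the lip, then levelled.
- post: fixed upright steel post of 20 mm diameter with a tapered tip, 62 mm tall, on a round wooden foot 90 mm across and 10 mm thick (post top 72 mm above the bench). Origin on the bench, on the post's axis.
- wide1: cork buffing plate, 90 (x) x 60 (y) x 9 mm (z), 45 g; number 1 from the bottom of its loose pile of two or three equal plates lying flush on one another on the bench. Origin: centre of its underside.
- wide2: cork buffing plate, 90 (x) x 60 (y) x 9 mm (z), 45 g; number 2 from the bottom of its loose pile of two or three equal plates lying flush on one another on the bench. Origin: centre of its underside.
- wide3: cork buffing plate, 90 (x) x 60 (y) x 9 mm (z), 45 g; number 3 from the bottom of its loose pile of two or three equal plates lying flush on one another on the bench; may be absent. Origin: centre of its underside.
- narrow1: plywood suede plate, 90 (x) x 44 (y) x 9 mm (z), 50 g; number 1 from the bottom of its loose pile of two or three equal plates lying flush on one another on the bench. Origin: centre of its underside.
- narrow2: plywood suede plate, 90 (x) x 44 (y) x 9 mm (z), 50 g; number 2 from the bottom of its loose pile of two or three equal plates lying flush on one another on the bench. Origin: centre of its underside.
- narrow3: plywood suede plate, 90 (x) x 44 (y) x 9 mm (z), 50 g; number 3 from the bottom of its loose pile of two or three equal plates lying flush on one another on the bench; may be absent. Origin: centre of its underside.
- collar68: wooden stretcher collar (flat ring), 68 mm outer diameter, 26 mm bore, 16 mm high, lying flat on the bench; three or all of the four sizes 68, 58, 48, 38 mm are there. Origin: centre of its underside, on its axis.
- collar58: wooden stretcher collar (flat ring), 58 mm outer diameter, 26 mm bore, 16 mm high, lying flat on the bench; three or all of the four sizes 68, 58, 48, 38 mm are there. Origin: centre of its underside, on its axis.
- collar48: wooden stretcher collar (flat ring), 48 mm outer diameter, 26 mm bore, 16 mm high, lying flat on the bench; three or all of the four sizes 68, 58, 48, 38 mm are there. Origin: centre of its underside, on its axis.
- collar38: wooden stretcher collar (flat ring), 38 mm outer diameter, 26 mm bore, 16 mm high, lying flat on the bench; three or all of the four sizes 68, 58, 48, 38 mm are there. Origin: centre of its underside, on its axis.
- shoehorn: steel shoehorn about 190 mm long, 36 mm wide, 6 mm high, lying across the bench beyond the post; a bystander. Origin near its middle, underside.
- reflector: orange plastic reflector clip 52 x 36 x 15 mm, lying between the piles and the post; a bystander. Origin: centre of its underside.
- jar: closed glass jar with screw lid, 72 mm across, 85 mm high; a bystander. Origin: centre of its underside.
- keyblock: wooden key block 40 x 100 x 35 mm with brass pegs 21 mm above it; a bystander. Origin: centre of its underside.

How it is judged (in metres and radians):
At the end, for the whole second after the job is handed in: Every plate present lies flat (0.06 rad) and at rest in its own tray, within 7 mm along and 6 mm across of its centre, at most three deep. Every collar present is home on the post within 7 mm and 0.08 rad, at most 4 mm too high, at rest, each smaller one above each larger (x of wide1 in the frame of tray_wide between -0.007 and 0.007 m and y of wide1 in the frame of tray_wide between -0.006 and 0.006 m and z of wide1 in the frame of tray_wide between 0.002 and 0.0265 m and angle between each of wide1, wide2, wide3, narrow1, narrow2, narrow3's own z axis and vertical below 0.06 rad and linear speed of each of wide1, wide2, wide3, narrow1, narrow2, narrow3, collar68, collar58, collar48, collar38 below 0.02 m/s and x of wide2 in the frame of tray_wide between -0.007 and 0.007 m and y of wide2 in the frame of tray_wide between -0.006 and 0.006 m and z of wide2 in the frame of tray_wide between 0.002 and 0.0265 m and x of wide3 in the frame of tray_wide between -0.007 and 0.007 m and y of wide3 in the frame of tray_wide between -0.006 and 0.006 m and z of wide3 in the frame of tray_wide between 0.002 and 0.0265 m and x of narrow1 in the frame of tray_narrow between -0.007 and 0.007 m and y of narrow1 in the frame of tray_narrow between -0.006 and 0.006 m and z of narrow1 in the frame of tray_narrow between 0.002 and 0.0265 m and x of narrow2 in the frame of tray_narrow between -0.007 and 0.007 m and y of narrow2 in the frame of tray_narrow between -0.006 and 0.006 m and z of narrow2 in the frame of tray_narrow between 0.002 and 0.0265 m and x of narrow3 in the frame of tray_narrow between -0.007 and 0.007 m and y of narrow3 in the frame of tray_narrow between -0.006 and 0.006 m and z of narrow3 in the frame of tray_narrow between 0.002 and 0.0265 m and horizontal distance between each of collar68, collar58, collar48, collar38 and post below 0.007 m and angle between each of collar68, collar58, collar48, collar38's own z axis and vertical below 0.08 rad and z of collar68 in the frame of post between 0.006 and 0.014 m and z of each of collar58, collar48, collar38 in the frame of collar68 above 0.012 m and z of collar58 in the frame of post between 0.006 and 0.03 m and z of each of collar48, collar38 in the frame of collar58 above 0.012 m and z of collar48 in the frame of post between 0.006 and 0.046 m and z of collar38 in the frame of collar48 above 0.012 m and z of collar38 in the frame of post between 0.006 and 0.062 m); the robot touches nothing.
It fails at once if a bystander (shoehorn, reflector clip, jar, key block) is moved more than 30 mm (distance of any of shoehorn, reflector, jar, keyblock from where it was at the start of the episode above 0.03 m).
Of wide3, narrow3 only 1 to 2 are there at a start; the rules pass over those that are not, and their reading is None.
Of collar68, collar58, collar48, collar38 only 3 to 4 are there at a start; the rules pass over those that are not, and their reading is None.
At some moment in a run one of collar68, collar58, collar48, collar38 may be knocked a few centimetres aside while the robot is not near it.
It also fails if it takes over 192 s, if anything falls off the work surface, if the arm or the gripper's body presses on something with over 40 N, if the wrist force passes 120 N, or if a joint passes its speed limit or range.

ROBOT

A 6-joint arm with a two-finger parallel gripper is mounted at the origin on the work surface. World frame = base frame: x ahead of the robot, y to its left, z up, the work surface at z = 0. Lengths are in mm, angles in rad, forces in N, time in s.
With the tool pointing down it reaches from about 400 to 925 mm from the base axis. Payload 12.5 kg.
Tool frame: the origin (TCP) lies at the very end of the fingers, on their centre line; the grasp point (between the pads) lies 19 mm behind it; z points along the fingers, y is the line along which they close (so a half turn about z gives the same grasp; the last joint's range is limited). The gripper opens to 95 mm and grips with 3 to 60 N. Pads are 20 mm wide; open, the fingers measure 119 mm over their backs; the gripper's body (75 mm by 180 mm) begins 59 mm behind the grasp point.
Start: joints at [-1.215, 0.491, 1.559, -0, 1.092, -0.106], TCP at [278.5, -559.542, 188.761] pointing down, gripper open.
Joint ranges: [-3.1, 3.1], [-0.84, 2.19], [0.05, 2.79], [-1.13, 4.28], [0.06, 2.93], [-2.69, 2.69]. Speed limits (rad/s): [2.22, 2.22, 2.79, 3.14, 3.14, 3.14].

INTERFACE

Orientations are given as [roll, pitch, yaw] about the fixed x, y, z axes, in that order (R = Rz(yaw) Ry(pitch) Rx(roll)).
In Python, from cell import env, read_camera, camera_info gives the robot as it stands (env), with the cameras as plain functions.
- The arm moves only by the shell command python3 steer.py 'ROWS'. ROWS is a JSON list of rows, 1 to 5 of them, each of 5 numbers: dx, dy, dz in mm, then a turn about the tool's z in rad, then the opening from 0.0 (shut) to 1.0 (fully open); each row is the pose to reach, as a shift and turn from the pose commanded when the command began, along the tool's axes at that moment; what a row does not reach only later rows make up. A row lasts 1/12 s, in which the tool goes at most 41.7 mm and 0.125 rad, less where a joint would pass 70% of its speed; a pose out of reach is approached as far as the arm can. The fingers move at their own pace and stop on an object; the grip force is fixed at half the most. Time passes only in rows, so rows that do not move let the fingers close. It prints the time, the measured TCP pose, the force, the opening and the grip force at its end.
- env.state(): the state, without advancing time (a new reading comes with each control period).
- read_camera(name): name is "side" or "top"; returns (picture, depth): 384x512x3 uint8, red, green, blue; 384x512 float32, mm along the optical axis (not along the pixel's ray), 0 where there is no reading.
- camera_info(name): a dict with "vertical_fov" (degrees; the focal length in pixels is half the picture's height over the tangent of half this angle, whatever the lens; pixels are square), "cx", "cy" (the principal point, pixels), "origin" and "attitude" of the camera in the world. Camera axes: x right, y down, z forward; pixel columns grow to the right and rows downward; lengths in mm; the calibration is good to about 2 mm. A picture is of the moment at which its call begins. camera_info takes no time and is no camera call.
- env.job_done(): hands the job in; it is judged then, once.
The state is a dict: "t": time; "joints": joint angles; "qvel": joint speeds; "tau": joint torques, N m; "eef_pos": TCP position; "tcp_rot": TCP orientation; "ft_force": force on the tool from outside, world axes, zero at the start; "moment": the same for the moment, N m; "opening": opening from 0.0 (shut) to 1.0 (fully open); "grip_force": force on a finger pad.
Only numpy, scipy, OpenCV 4.12 (cv2) and the standard library are available. Lean on these libraries where they do the work, as an engineer would, in place of code of your own. Each camera call takes 0.05 s, during which the arm holds its last target. There are 200 camera calls.

## Working session

There is one attempt and no reset: what is moved stays moved. The work goes in short steps, Python scripts to look and compute and a shell command to move; the robot and the scene stay as the last step left them, time stands still between calls to the robot, and variables do not carry over. Pictures are saved under pics/ and viewed, at most 14 in all, crops included, and the job is handed in when it is done.

```bash
ls; mkdir -p pics; cat > h.py <<'E'
import numpy as np,cv2
from cell import env, read_camera, camera_info
from scipy.spatial.transform import Rotation as R
def cam(n):
    i=camera_info(n); f=192/np.tan(np.radians(i['vertical_fov'])/2); a=np.array(i['attitude'],float)
    M=a if a.shape==(3,3) else R.from_euler('xyz',a).as_matrix()
    return f,i['cx'],i['cy'],np.array(i['origin'],float),M
def cloud(n,d):
    f,cx,cy,o,M=cam(n); v,u=np.mgrid[:d.shape[0],:d.shape[1]]
    P=np.stack([(u-cx)/f*d,(v-cy)/f*d,d],-1)@M.T+o; P[d<=0]=np.nan; return P
def ray(n,u,v,z):
    f,cx,cy,o,M=cam(n); r=M@np.array([(u-cx)/f,(v-cy)/f,1]); return o+r*(z-o[2])/r[2]
def shot(n,save=None):
    p,d=read_camera(n)
    if save: cv2.imwrite('pics/'+save+'.png',cv2.cvtColor(p,cv2.COLOR_RGB2BGR))
    return p,d,cloud(n,d)
E
python3 - <<'E'
from h import *
for n in('top','side'):
    print(camera_info(n)); p,d,P=shot(n,n+'0'); np.savez('/tmp/'+n,p=p,d=d,P=P)
print(env.state())
E
```

```text
cell.py
pics
steer.py
{'vertical_fov': 52.627882456053314, 'cx': 253.3272026517537, 'cy': 191.17179961778874, 'origin': array([ 510.09301249,   -9.77988543, 1131.23838029]), 'attitude': array([-3.0309349 ,  0.02654061, -1.5765839 ])}
{'vertical_fov': 46.86898163981534, 'cx': 259.89764560982735, 'cy': 186.9343975332897, 'origin': array([307.35756063, 734.91594924, 762.31177017]), 'attitude': array([-2.30806828,  0.0077173 , -2.7494782 ])}
{'t': 0.1, 'joints': array([-1.21457548e+00,  4.91487972e-01,  1.55940941e+00,  8.64212079e-06,
        1.09170282e+00, -1.05597503e-01]), 'qvel': array([ 0.0005665 , -0.00255966, -0.00116104,  0.00091667,  0.00181708,
       -0.00035487]), 'tau': array([ 1.80115498e-03, -6.13625193e+01, -2.58603948e+01,  6.93164463e-02,
        4.70411615e-02, -7.38833864e-05]), 'eef_pos': array([ 278.42091641, -559.27814904,  188.22002557]), 'tcp_rot': array([-3.14059153e+00, -1.13819079e-04,  4.61814301e-01]), 'ft_force': array([ 0.2302183 , -0.42875758, -0.75515978]), 'moment': array([ 0.04964457, -0.00456949, -0.03925391]), 'grip_force': 0.0, 'opening': 0.9975400303017565}
```

View pics/top0.png

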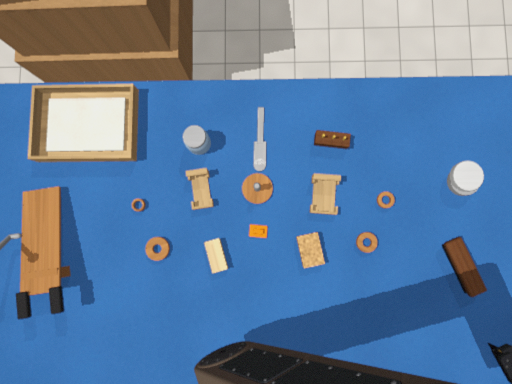

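View pics/side0.png

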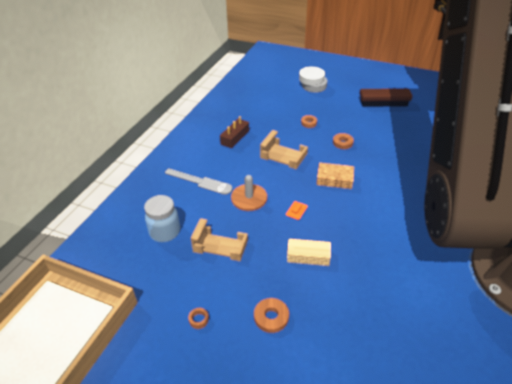

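```bash
cat >> h.py <<'E'
def blobs(p,P,zmin=5,amin=60):
    h=cv2.cvtColor(p,cv2.COLOR_RGB2HSV); m=((h[...,0]<100)|(h[...,0]>130)|(h[...,1]<90)).astype(np.uint8)
    n,l,s,c=cv2.connectedComponentsWithStats(m); out=[]
    for i in range(1,n):
        if amin<s[i,4]<4000:
            k=l==i; Q=P[k]; Q=Q[~np.isnan(Q[:,2])]
            if len(Q)<30: continue
            zt=np.percentile(Q[:,2],90); out.append((c[i],s[i],zt,k,Q))
    return out
E
python3 - <<'E'
from h import *
for n in('top','side'):
    D=np.load('/tmp/%s.npz'%n); print(n)
    P=D['P']; print('bench z',[np.round(np.nanmedian(P[v-4:v+5,u-4:u+5,2]),1) for u,v in ((180,220),(290,220),(340,230),(250,215))])
    for c,s,zt,k,Q in blobs(D['p'],P):
        T=Q[abs(Q[:,2]-zt)<4]
        (x,y),(w,h),a=cv2.minAreaRect(T[:,:2].astype(np.float32))
        print(c.round(),s[4],'ztop %.1f rect %.1f %.1f  %.1f x %.1f a%.1f'%(zt,x,y,w,h,a))
E
```

```text
top
bench z [np.float64(-0.5), np.float64(-0.3), np.float64(0.3), np.float64(0.1)]
[260. 143.] 599 ztop 7.9 rect 793.0 0.2  32.5 x 190.9 a89.6
[196. 139.] 602 ztop 86.6 rect 780.9 180.7  60.2 x 60.7 a68.9
[332. 139.] 549 ztop 38.0 rect 782.7 -209.7  98.3 x 39.5 a82.3
[465. 178.] 1016 ztop 55.0 rect 668.4 -576.1  80.5 x 80.4 a16.2
[200. 188.] 823 ztop 44.4 rect 686.7 180.9  16.2 x 60.2 a8.4
[257. 188.] 789 ztop 13.9 rect 642.7 8.6  87.2 x 84.8 a89.7
[324. 193.] 1061 ztop 44.9 rect 669.0 -188.6  76.0 x 16.6 a85.2
[385. 200.] 217 ztop 18.7 rect 606.3 -359.5  45.5 x 43.1 a75.3
[138. 204.] 128 ztop 17.4 rect 596.8 354.7  34.6 x 35.2 a88.2
[258. 231.] 262 ztop 15.0 rect 520.4 8.6  20.8 x 32.6 a17.9
[310. 250.] 778 ztop 29.7 rect 465.5 -140.3  89.4 x 60.0 a12.1
[367. 242.] 328 ztop 18.6 rect 486.2 -300.5  54.9 x 54.3 a44.5
[157. 248.] 451 ztop 17.7 rect 471.6 296.0  65.4 x 64.1 a0.8
[464. 267.] 1263 ztop 45.2 rect 419.1 -559.6  156.4 x 49.2 a23.4
[216. 255.] 585 ztop 29.2 rect 451.5 126.7  89.7 x 44.1 a15.8
[504. 358.] 424 ztop 336.8 rect 254.1 -475.8  21.6 x 51.0 a85.5
side
bench z [np.flo
[... 238 characters left out ...]
 x 47.5 a47.8
[234. 132.] 530 ztop 38.5 rect 782.9 -205.9  101.6 x 38.1 a82.8
[281. 151.] 1010 ztop 45.3 rect 669.3 -186.6  75.6 x 17.7 a85.5
[343. 141.] 296 ztop 18.0 rect 486.9 -297.8  53.7 x 58.1 a15.7
[335. 175.] 889 ztop 29.2 rect 466.1 -138.8  89.6 x 65.1 a12.4
[230. 190.] 1481 ztop 20.3 rect 639.4 16.5  18.3 x 8.2 a43.0
[161. 217.] 1237 ztop 86.3 rect 782.2 183.1  61.4 x 62.8 a51.2
[296. 210.] 295 ztop 15.0 rect 523.8 9.0  32.2 x 20.7 a85.3
[217. 242.] 1385 ztop 45.2 rect 687.3 182.7  17.8 x 63.3 a7.9
[309. 252.] 1111 ztop 28.9 rect 452.1 129.3  89.6 x 47.5 a17.1
[271. 315.] 986 ztop 17.8 rect 471.3 299.3  66.7 x 66.3 a85.5
[198. 318.] 320 ztop 17.1 rect 597.6 358.6  36.1 x 37.6 a66.2
```

```bash
python3 - <<'E'
from h import *
for n in('top','side'):
    D=np.load('/tmp/%s.npz'%n); P=D['P'].reshape(-1,3); P=P[~np.isnan(P[:,2])]; print(n)
    for nm,c,a in(('wide',(669,-188),-4.8),('nar',(687,182),8.2)):
        r=np.radians(a); X=np.array([np.cos(r),np.sin(r)]); Y=np.array([-X[1],X[0]])
        q=P[:,:2]-c; L=np.c_[q@X,q@Y,P[:,2]]; L=L[(abs(L[:,1])<48)&(L[:,0]>-115)&(L[:,0]<20)]
        for lo,hi,t in((42,50,'lip'),(18,29,'low'),(3,9,'floor'),(18,50,'all')):
            S=L[(L[:,2]>lo)&(L[:,2]<hi)]; S=S[S[:,0]<(20 if t in('lip','all') else -15)]
            print(nm,t,len(S),'x',np.percentile(S[:,0],[1,99]).round(1),'y',np.percentile(S[:,1],[2,98]).round(1),'zmed %.1f'%np.median(S[:,2]))
        S=L[(L[:,2]>42)]; 
        if n=='top': print('yaw', [cv2.minAreaRect(S[:,:2].astype(np.float32))[2]])
    h=D['p']; Q=D['P']; hs=cv2.cvtColor(h,cv2.COLOR_RGB2HSV)
    m=(hs[...,1]<90)&(np.hypot(Q[...,0]-642,Q[...,1]-9)<60); T=Q[m]; T=T[T[:,2]>25]; print('post',len(T),T.mean(0).round(1),T[T[:,2]>62].mean(0).round(1),T[:,2].max())
    for c in((606,-358),(597,356),(486,-299),(471.5,297.5),(642,9)):
        S=P[(np.hypot(P[:,0]-c[0],P[:,1]-c[1])<50)&(P[:,2]>(12 if c[0]!=642 else 6))&(P[:,2]<25)]
        o,rr=cv2.minEnclosingCircle(S[:,:2].astype(np.float32)); o2=(np.percentile(S[:,:2],2,axis=0)+np.percentile(S[:,:2],98,axis=0))/2
        print('collar',np.round(o,1),round(rr,1),o2.round(1),'z',np.median(S[:,2]).round(1))
E
```

```text
top
wide lip 158 x [-8.1  8.2] y [-37.   35.6] zmed 45.7
wide low 92 x [-100.9  -80. ] y [-38.5  36.9] zmed 23.8
wide floor 533 x [-106.2  -15.8] y [-40.4  38.2] zmed 5.4
wide all 277 x [-100.9    8.1] y [-38.1  37.4] zmed 44.1
yaw [0.023673634976148605]
nar lip 114 x [-8.5  7.6] y [-29.6  27.7] zmed 45.4
nar low 74 x [-101.3  -80.2] y [-31.4  28. ] zmed 23.8
nar floor 380 x [-108.6  -16.9] y [-40.1  32.7] zmed 4.9
nar all 214 x [-101.     7.6] y [-31.2  28.2] zmed 42.4
yaw [0.21631143987178802]
post 48 [641.4   8.2  64.6] [642.7   8.5  69.8] 74.74640996406879
collar [ 607.  -359.3] 24.2 [ 607.  -359.1] z 16.1
collar [597.5 355.7] 19.0 [597. 355.] z 15.2
collar [ 485.9 -301.3] 29.0 [ 485.7 -300.2] z 16.6
collar [471.6 297. ] 34.1 [471.6 296.4] z 15.3
collar [643.8   8.7] 44.7 [643.    8.5] z 10.0
side
wide lip 119 x [-8.6  8.3] y [-34.5  39. ] zmed 46.6
wide low 98 x [-100.9  -76.1] y [-37.4  41.9] zmed 24.3
wide floor 391 x [-103.7  -16.1] y [-36.5  39.8] zmed 5.9
wide all 299 x [-100.6    8.2] y [-35.3  41.6] zmed 26.5
nar lip 177 x [-7.9  8.9] y [-28.7  30.7] zmed 46.4
nar low 134 x [-100.5  -78.9] y [-30.5  30.7] zmed 23.8
nar floor 575 x [-106.   -15.5] y [-25.7  30.4] zmed 5.7
nar all 401 x [-100.4    8.8] y [-29.7  31. ] zmed 27.3
post 131 [641.1  16.1  51.7] [641.7  14.9  69. ] 76.42402306666418
collar [ 606. -354.] 26.3 [ 606.  -355.4] z 16.7
collar [597.5 358.7] 20.1 [597.4 358.8] z 16.0
collar [ 485.3 -298.5] 31.2 [ 486.6 -297.9] z 16.7
collar [472.3 300. ] 35.0 [471.2 300.2] z 16.2
collar [643.1  10.7] 46.2 [643.2  12.4] z 10.8
```

```bash
cat >> h.py <<'E'
def plan(*W,start=None):
    s=env.state(); p=np.array(s['eef_pos']); y=s['tcp_rot'][2]
    if start is not None: p,y=np.array(start[:3],float),start[3]
    for w in W:
        d=np.array(w[:3])-p; t=(y-w[3]+np.pi/2)%np.pi-np.pi/2
        c,q=np.cos(y),np.sin(y); dx,dy=c*d[0]+q*d[1],q*d[0]-c*d[1]
        print('%s -> %.1f %.1f %.1f turn %.3f  rows>=%.1f'%(np.round(w,2),dx,dy,-d[2],t,max(np.linalg.norm(d)/41.7,abs(t)/.125)))
        p=np.array(w[:3],float); y=y-t
def loc(o,yaw,x,y=0,z=0):
    c,s=np.cos(yaw),np.sin(yaw); return (o[0]+c*x-s*y,o[1]+s*x+c*y,z,yaw)
WT=((622.6,-184.8),-0.084); NT=((640.9,174.1),0.143); POST=(643,8.5)
E
python3 - <<'E'
from h import *
plan((465.5,-140.3,120,.211),(465.5,-140.3,19.5,.211))
E
```

```text
[ 4.655e+02 -1.403e+02  1.200e+02  2.100e-01] -> 354.2 -291.7 68.2 turn 0.251  rows>=11.1
[ 4.655e+02 -1.403e+02  1.950e+01  2.100e-01] -> 0.0 0.0 100.5 turn 0.000  rows>=2.4
```

```bash
python3 steer.py '[[118,-97,22,0,1],[118,-97,22,0,1],[118,-97,22,0,1],[118,-97,22,0,1]]'
python3 steer.py '[[118,-97,22,0,1],[118,-97,22,0,1],[118,-97,22,0,1],[118,-97,22,0,1]]'
python3 steer.py '[[118,-97,22,0.25,1],[118,-97,22,0.25,1],[118,-97,22,0.25,1],[118,-97,22,0.25,1],[118,-97,22,0.25,1]]'
python3 - <<'E'
from h import *
plan((465.5,-140.3,19.5,.211))
E
```

```text
t: 0.43
eef_pos: [341.3, -417.1, 166.0]
tcp_rot: [-3.14, -0.0, 0.462]
ft_force: [1.4, -0.5, 0.4]
opening: 0.997
grip_force: 0.0
t: 0.77
eef_pos: [403.7, -277.7, 144.2]
tcp_rot: [-3.141, 0.0, 0.462]
ft_force: [0.8, -0.5, 0.1]
opening: 1.0
grip_force: 0.0
t: 1.18
eef_pos: [466.8, -136.2, 121.8]
tcp_rot: [-3.14, 0.001, 0.216]
ft_force: [-0.5, -0.7, 0.3]
opening: 0.998
grip_force: 0.0
[ 4.655e+02 -1.403e+02  1.950e+01  2.100e-01] -> -2.1 3.8 102.3 turn 0.005  rows>=2.5
```

```bash
python3 steer.py '[[-2,4,80,0.005,1],[-2,4,80,0.005,1],[-2,4,102,0.005,1],[-2,4,102,0.005,1]]' | grep -E 't:|eef|rot|ft'
python3 steer.py '[[0,0,0,0,0.5],[0,0,0,0,0.5],[0,0,0,0,0.5],[0,0,0,0,0.5],[0,0,0,0,0.5]]'
python3 steer.py '[[0,0,-10,0,0.5],[0,0,-40,0,0.5],[0,0,-60,0,0.5],[0,0,-60,0,0.5]]'
python3 - <<'E'
from h import *
for n in('top','side'):
    p,d,P=shot(n,n+'1'); 
    for z0 in(50,12): 
        S=P[(np.hypot(P[...,0]-465,P[...,1]+140)<70)&(abs(P[...,2]-z0-22)<15)]; print(n,z0,len(S),np.percentile(S[:,2],[10,50,90]) if len(S) else '')
a=cv2.imread('pics/top1.png')[200:300,260:400];b=cv2.imread('pics/side1.png')[100:240,260:440]
cv2.imwrite('pics/c1.png',np.hstack([cv2.resize(a,(392,280)),cv2.resize(b,(360,280))]))
E
```

```text
t: 1.52
eef_pos: [462.6, -144.9, 17.1]
tcp_rot: [-3.138, 0.005, 0.207]
ft_force: [-1.4, -0.9, -0.8]
t: 1.93
eef_pos: [465.2, -145.9, 21.9]
tcp_rot: [3.14, -0.002, 0.207]
ft_force: [-0.0, 0.6, -0.2]
opening: 0.708
grip_force: 0.0
t: 2.27
eef_pos: [466.2, -146.3, 84.9]
tcp_rot: [3.138, -0.005, 0.207]
ft_force: [0.2, -0.4, 0.6]
opening: 0.507
grip_force: 0.0
top 50 0 
top 12 55 [23.27816573 26.25071524 29.88610524]
side 50 0 
side 12 619 [24.57694603 27.54039323 29.66738262]
```

View pics/c1.png

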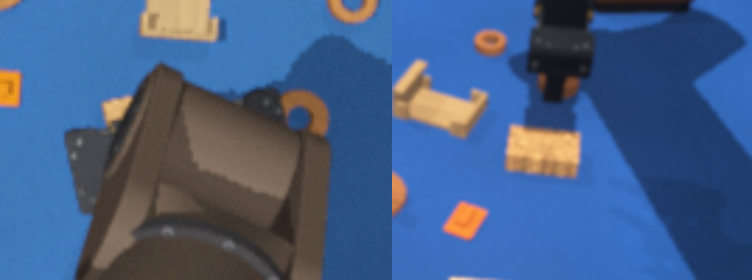

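```bash
python3 steer.py '[[0,0,0,0,0.8],[0,0,0,0,0.8],[0,0,0,0,0.8],[0,0,0,0,0.8]]'
python3 - <<'E'
from h import *
p,d,P=shot('side'); S=P[(np.hypot(P[...,0]-465,P[...,1]+140)<60)&(abs(P[...,2]-27)<8)]
print(cv2.minAreaRect(S[:,:2].astype(np.float32)), S[:,2].max())
plan((465.5,-140.3,19.5,.211))
E
```

```text
t: 2.7
eef_pos: [464.4, -145.5, 80.2]
tcp_rot: [-3.141, 0.001, 0.207]
ft_force: [-1.0, 0.8, 0.1]
opening: 0.729
grip_force: 0.0
((466.32733154296875, -138.6393280029297), (89.8523178100586, 65.08514404296875), 11.154309272766113) 31.96491116362904
[ 4.655e+02 -1.403e+02  1.950e+01  2.100e-01] -> 2.1 -4.9 60.7 turn -0.004  rows>=1.5
```

```bash
python3 steer.py '[[2,-5,40,0,0.8],[2,-5,60.5,0,0.8],[2,-5,60.5,0,0.8],[2,-5,60.5,0,0.5],[2,-5,60.5,0,0.5]]' 
python3 steer.py '[[0,0,0,0,0.5],[0,0,0,0,0.5],[0,0,0,0,0.5],[0,0,0,0,0.5],[0,0,0,0,0.5]]'
```

```text
t: 3.17
eef_pos: [466.0, -140.6, 21.0]
tcp_rot: [3.141, -0.0, 0.207]
ft_force: [1.5, -0.2, 0.9]
opening: 0.71
grip_force: 0.0
t: 3.58
eef_pos: [465.7, -140.4, 20.6]
tcp_rot: [3.141, -0.001, 0.207]
ft_force: [0.5, 0.7, 0.1]
opening: 0.504
grip_force: 0.0
```

```bash
python3 - <<'E'
from h import *
p,d,P=shot('side','side2'); 
b=cv2.imread('pics/side2.png')[80:220,250:450]
cv2.imwrite('pics/c2.png',cv2.resize(b,(800,560),interpolation=cv2.INTER_CUBIC)); print(env.state()['opening'],env.state()['eef_pos'])
E
```

```text
0.4993883200878646 [ 465.675712   -140.39335886   20.48615698]
```

View pics/c2.png

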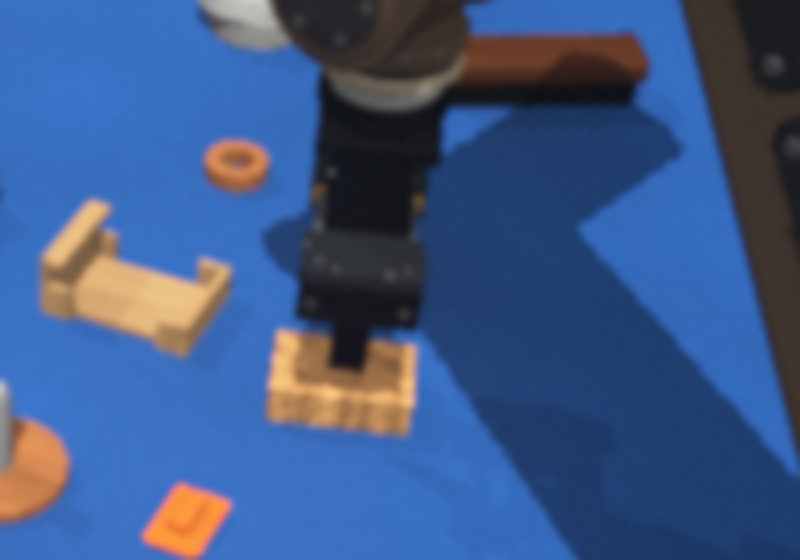

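```bash
python3 - <<'E'
from h import *
p,d,P=shot('side')
hs=cv2.cvtColor(p,cv2.COLOR_RGB2HSV); dark=(hs[...,2]<45)
S=P[dark&(np.hypot(P[...,0]-465,P[...,1]+140)<60)&(P[...,2]<75)]
print(len(S)); 
for z in range(16,75,4):
    q=S[(S[:,2]>=z)&(S[:,2]<z+4)]
    if len(q): print(z,len(q),q[:,:2].min(0).round(),q[:,:2].max(0).round())
E
```

```text
47
48 3 [ 452. -116.] [ 468. -113.]
52 6 [ 454. -115.] [ 464. -111.]
56 10 [ 450. -113.] [ 467. -109.]
60 6 [ 450. -113.] [ 462. -108.]
64 9 [ 451. -114.] [ 466. -107.]
68 7 [ 451. -112.] [ 465. -105.]
72 6 [ 451. -113.] [ 466. -107.]
```

```bash
python3 - <<'E'
from h import *
p,d,P=shot('side')
for v in range(156,180,2): print(v,[(p[v,u].tolist(),P[v,u].round().tolist()) for u in (336,)])
E
```

```text
156 [([23, 21, 29], [454.0, -58.0, 139.0])]
158 [([24, 24, 31], [453.0, -56.0, 135.0])]
160 [([23, 23, 30], [453.0, -59.0, 127.0])]
162 [([22, 22, 28], [461.0, -104.0, 85.0])]
164 [([22, 22, 29], [461.0, -109.0, 75.0])]
166 [([21, 20, 28], [460.0, -108.0, 70.0])]
168 [([22, 21, 29], [460.0, -111.0, 61.0])]
170 [([23, 22, 29], [459.0, -110.0, 56.0])]
172 [([87, 63, 46], [463.0, -136.0, 28.0])]
174 [([141, 100, 66], [461.0, -126.0, 29.0])]
176 [([156, 111, 73], [458.0, -117.0, 31.0])]
178 [([207, 152, 96], [457.0, -112.0, 29.0])]
```

```bash
python3 steer.py '[[0,0,0,0,0.8],[0,0,0,0,0.8],[0,0,0,0,0.8],[0,0,0,0,0.8],[0,0,0,0,0.8]]' 
python3 - <<'E'
from h import *
for n in('top','side'):
    p,d,P=shot(n,n+'3'); hs=p.max(2)<50
    S=P[hs&(np.hypot(P[...,0]-465,P[...,1]+140)<110)&(P[...,2]<125)]
    for z in range(30,125,8):
        q=S[(S[:,2]>=z)&(S[:,2]<z+8)]
        if len(q): print(n,z,len(q),q[:,:2].min(0).round(),q[:,:2].max(0).round())
b=cv2.imread('pics/side3.png')[80:220,250:450]
cv2.imwrite('pics/c3.png',cv2.resize(b,(800,560),interpolation=cv2.INTER_CUBIC)); print(env.state()['opening'],env.state()['eef_pos'])
E
```

```text
t: 4.15
eef_pos: [465.6, -140.3, 20.2]
tcp_rot: [3.142, 0.0, 0.207]
ft_force: [0.3, 0.1, 0.3]
opening: 0.777
grip_force: 0.0
side 46 8 [ 451. -103.] [463. -95.]
side 54 15 [ 448. -103.] [463. -95.]
side 62 20 [ 447. -100.] [465. -94.]
side 70 12 [448. -98.] [462. -93.]
side 78 17 [448. -97.] [462. -91.]
side 86 20 [446. -97.] [463. -89.]
side 94 14 [445. -98.] [463. -89.]
side 118 3 [436. -66.] [442. -64.]
0.7976471102850973 [ 465.58423071 -140.339288     20.20661217]
```

View pics/c3.png

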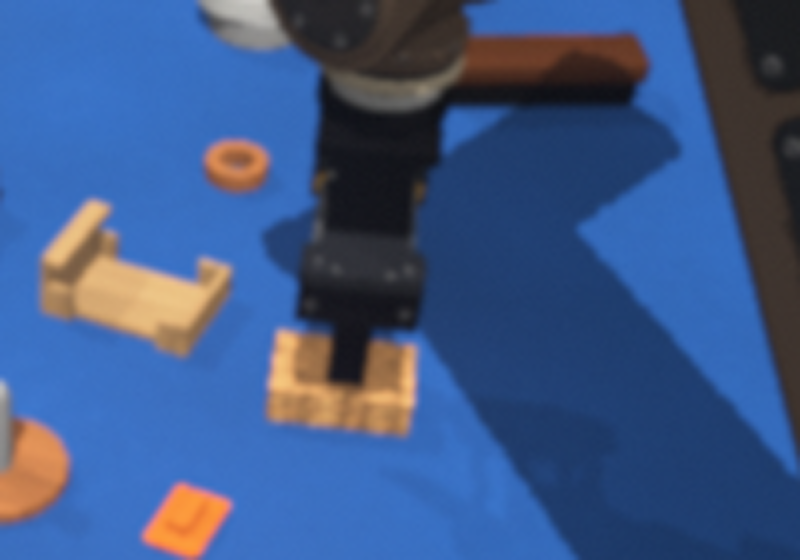

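```bash
python3 - <<'E'
from h import *
f,cx,cy,o,M=cam('side')
for v in(172,174,176):
    r=M@np.array([(336.8-cx)/f,(v-cy)/f,1])
    for y in(-95,-91): print(v,y,(o+r*(y-o[1])/r[1]).round(1))
E
python3 steer.py '[[0,0,10,0,0.8],[0,0,20,0,0.8],[0,0,20,0,0.8],[0,0,20,0,0.8],[0,0,20,0,0.8]]'
python3 - <<'E'
from h import *
p,d,P=shot('side','side4'); hs=p.max(2)<50
S=P[hs&(np.hypot(P[...,0]-465,P[...,1]+140)<110)&(P[...,2]<125)]
print(np.sort(S[:,2])[:12].round(1))
S=S[(S[:,2]<70)]; print(S.mean(0))
E
```

```text
172 -95 [453.8 -95.   62.8]
172 -91 [453.1 -91.   66.1]
174 -95 [453.1 -95.   56.6]
174 -91 [452.4 -91.   60. ]
176 -95 [452.4 -95.   50.3]
176 -91 [451.7 -91.   53.8]
t: 4.67
eef_pos: [465.5, -140.3, -0.1]
tcp_rot: [-3.141, 0.001, 0.207]
ft_force: [0.1, -0.4, 0.2]
opening: 0.801
grip_force: 0.0
[27.7 28.3 28.7 29.4 29.9 30.3 31.3 31.5 32.8 34.4 34.4 34.7]
[455.17234337 -95.85726112  49.80039308]
```

```bash
python3 steer.py '[[0,0,8,0,0.8],[0,0,8,0,0.8],[0,0,8,0,0.5],[0,0,8,0,0.5],[0,0,8,0,0.5]]' | grep -E 'eef|ft|op'
python3 steer.py '[[0,0,0,0,0.5],[0,0,0,0,0.5],[0,0,0,0,0.5],[0,0,0,0,0.5]]'
```

```text
eef_pos: [465.6, -140.4, -7.7]
ft_force: [-0.0, -0.1, 0.4]
opening: 0.642
t: 5.47
eef_pos: [465.6, -140.3, -7.7]
tcp_rot: [3.141, -0.0, 0.207]
ft_force: [0.9, 1.2, 1.6]
opening: 0.625
grip_force: 30.6
```

```bash
python3 steer.py '[[0,0,-10,0,0.5],[0,0,-50,0,0.5],[0,0,-70,0,0.5],[0,0,-70,0,0.5],[0,0,-70,0,0.5]]'
python3 - <<'E'
from h import *
p,d,P=shot('side','side5')
b=cv2.imread('pics/side5.png')[80:220,250:450]
cv2.imwrite('pics/c5.png',cv2.resize(b,(600,420),interpolation=cv2.INTER_CUBIC))
S=P[(np.hypot(P[...,0]-465,P[...,1]+140)<65)&(P[...,2]<35)&(P[...,2]>8)];print(np.percentile(S[:,2],[50,90]))
E
```

```text
t: 5.88
eef_pos: [466.1, -140.5, 63.5]
tcp_rot: [3.14, -0.002, 0.207]
ft_force: [-0.6, -0.8, -1.0]
opening: 0.629
grip_force: 30.0
[18.55864917 20.62645457]
```

View pics/c5.png

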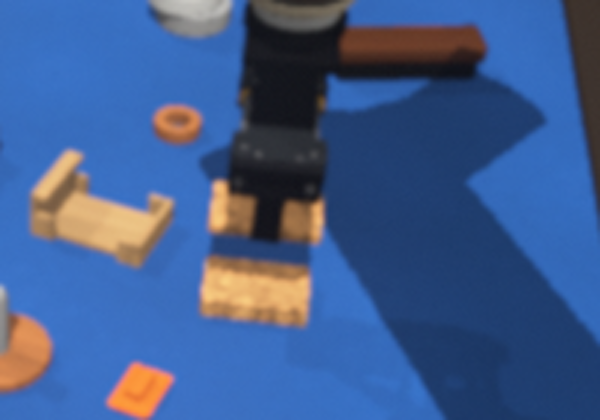

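```bash
python3 - <<'E'
from h import *
w=loc(*WT,-12,0,55); plan(w)
E
```

```text
[ 6.1064e+02 -1.8379e+02  5.5000e+01 -8.0000e-02] -> 133.1 72.3 7.5 turn 0.291  rows>=3.6
```

```bash
python3 steer.py '[[133,72,8,0.29,0.5],[133,72,8,0.29,0.5],[133,72,8,0.29,0.5],[133,72,8,0.29,0.5],[133,72,8,0.29,0.5]]' | grep t:
python3 steer.py '[[0,0,0,0,0.5],[0,0,0,0,0.5],[0,0,0,0,0.5]]'
python3 - <<'E'
from h import *
ims=[]
for n in('top','side'):
    p,d,P=shot(n,n+'6')
    S=P[(np.hypot(P[...,0]-611,P[...,1]+184)<70)&(P[...,2]<100)&(P[...,2]>72)&(p[...,0]>90)&(p[...,0]>p[...,2]+20)]
    print(n,len(S),cv2.minAreaRect(S[:,:2].astype(np.float32)) if len(S)>5 else '',np.median(S,axis=0))
a=cv2.imread('pics/top6.png')[130:270,260:400];b=cv2.imread('pics/side6.png')[80:220,220:360]
cv2.imwrite('pics/c6.png',cv2.resize(np.hstack([a,b]),(800,400),interpolation=cv2.INTER_CUBIC))
E
```

```text
t: 6.35
tcp_rot: [3.141, -0.001, -0.083]
t: 6.6
eef_pos: [609.3, -183.1, 53.6]
tcp_rot: [-3.141, 0.002, -0.083]
ft_force: [0.8, -0.3, -0.4]
opening: 0.628
grip_force: 30.0
top 0  [nan nan nan]
side 352 ((608.4942626953125, -181.1582489013672), (63.92353057861328, 87.4203109741211), 86.29131317138672) [ 591.69832749 -174.5210822    89.25887815]
  return _methods._mean(a, axis=axis, dtype=dtype,
  ret = um.true_divide(
```

View pics/c6.png

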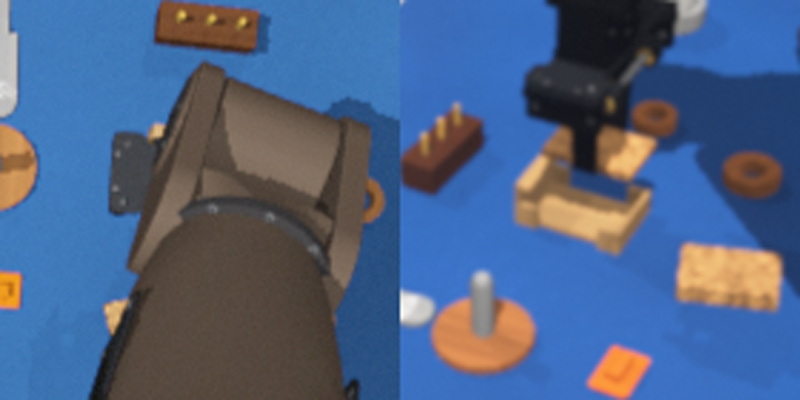

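```bash
python3 steer.py '[[0,0,40,0,0.5],[0,0,51.5,0,0.5],[0,0,51.5,0,0.5],[0,0,51.5,0,0.5]]' | grep -E 'eef|ft'
python3 steer.py '[[7,0,0,0,0.5],[13.5,0,0,0,0.5],[13.5,0,0,0,0.5],[13.5,0,0,0,0.5]]' | grep -E 'eef|ft'
python3 steer.py '[[0,0,4,0,0.5],[0,0,8,0,0.5],[0,0,8,0,0.5],[0,0,8,0,0.5]]' | grep -E 'eef|ft|t:'
```

```text
eef_pos: [610.1, -183.3, 2.7]
ft_force: [-0.6, -0.6, 0.7]
eef_pos: [624.8, -184.7, 3.5]
ft_force: [-0.1, 0.4, -0.6]
t: 7.7
eef_pos: [623.7, -184.5, -5.6]
tcp_rot: [-3.141, 0.001, -0.083]
ft_force: [0.5, -0.4, -0.9]
```

```bash
python3 steer.py '[[0,0,7,0,0.5],[0,0,14,0,0.5],[0,0,14,0,0.5],[0,0,14,0,0.5]]' | grep -E 'eef|ft'
python3 steer.py '[[0,0,0,0,0.85],[0,0,0,0,0.85],[0,0,0,0,0.85],[0,0,0,0,0.85],[0,0,0,0,0.85]]' | grep -E 'eef|ft|op'
python3 steer.py '[[0,0,-40,0,0.8],[0,0,-80,0,0.8],[0,0,-100,0,0.8],[0,0,-100,0,0.8]]' | grep -E 'eef|ft'
python3 - <<'E'
from h import *
p,d,P=shot('side')
f=(np.hypot(P[...,0]-622,P[...,1]+184)<50)&(P[...,2]<30)&(P[...,2]>3)
S=P[f];print(len(S),np.percentile(S[:,2],[10,50,90]))
T=P[(np.hypot(P[...,0]-465,P[...,1]+140)<70)&(P[...,2]<30)&(P[...,2]>14)];print(cv2.minAreaRect(T[:,:2].astype(np.float32)))
plan((465.5,-140.3,50,.207),(465.5,-140.3,-16.7,.207))
E
```

```text
eef_pos: [623.7, -184.5, -20.0]
ft_force: [-0.2, -0.4, -0.1]
eef_pos: [624.0, -184.6, -19.2]
ft_force: [0.0, -0.2, -0.9]
opening: 0.847
eef_pos: [626.1, -185.4, 85.9]
ft_force: [0.1, 0.5, -0.3]
547 [ 7.88350187 14.83120511 17.5357057 ]
((466.4717102050781, -137.95077514648438), (89.39488983154297, 65.61485290527344), 11.792468070983887)
[ 4.655e+02 -1.403e+02  5.000e+01  2.100e-01] -> -162.7 -31.3 33.2 turn -0.290  rows>=4.1
[ 4.655e+02 -1.403e+02 -1.670e+01  2.100e-01] -> 0.0 0.0 66.7 turn 0.000  rows>=1.6
```

```bash
python3 - <<'E'
from h import *
plan((465.5,-140.3,50,.207),(465.5,-140.3,-16.7,.207),(465.5,-140.3,50,.207),(610.2,-183.3,50,-.083),start=(623.8,-184.5,80,-.083))
E
```

```text
[ 4.655e+02 -1.403e+02  5.000e+01  2.100e-01] -> -161.4 -30.9 30.0 turn -0.290  rows>=4.0
[ 4.655e+02 -1.403e+02 -1.670e+01  2.100e-01] -> 0.0 0.0 66.7 turn 0.000  rows>=1.6
[ 4.655e+02 -1.403e+02  5.000e+01  2.100e-01] -> 0.0 0.0 -66.7 turn 0.000  rows>=1.6
[ 6.102e+02 -1.833e+02  5.000e+01 -8.000e-02] -> 132.8 71.8 -0.0 turn 0.290  rows>=3.6
```

```bash
python3 steer.py '[[-161,-31,30,-0.29,0.8],[-161,-31,30,-0.29,0.8],[-161,-31,30,-0.29,0.8],[-161,-31,30,-0.29,0.8],[-161,-31,30,-0.29,0.8]]' | grep -E 'eef'
python3 steer.py '[[0,0,0,0,0.8],[0,0,0,0,0.8],[0,0,0,0,0.8],[0,0,0,0,0.8]]' 
python3 - <<'E'
from h import *
plan((465.5,-140.3,-16.7,.207))
E
```

```text
eef_pos: [456.7, -136.5, 48.2]
t: 9.58
eef_pos: [467.1, -140.7, 50.5]
tcp_rot: [3.141, -0.001, 0.207]
ft_force: [0.6, -0.8, -0.4]
opening: 0.801
grip_force: 0.0
[ 4.655e+02 -1.403e+02 -1.670e+01  2.100e-01] -> -1.5 -0.7 67.2 turn -0.000  rows>=1.6
```

```bash
python3 steer.py '[[-0.7,0,40,0,0.8],[-0.7,0,67,0,0.8],[-0.7,0,67,0,0.8],[-0.7,0,67,0,0.8],[-0.7,0,67,0,0.5]]' | grep -E 'eef'
python3 steer.py '[[0,0,0,0,0.5],[0,0,0,0,0.5],[0,0,0,0,0.5],[0,0,0,0,0.5],[0,0,0,0,0.5]]' | grep -E 'eef|op|gr'
python3 steer.py '[[0,0,-10,0,0.5],[0,0,-50,0,0.5],[0,0,-67,0,0.5],[0,0,-67,0,0.5],[0,0,-67,0,0.5]]' | grep -E 'eef|gr'
python3 - <<'E'
from h import *
p,d,P=shot('side')
T=P[(np.hypot(P[...,0]-465,P[...,1]+140)<65)&(P[...,2]<40)&(P[...,2]>5)];print(np.percentile(T[:,2],[50,90]))
E
```

```text
eef_pos: [466.1, -140.7, -15.4]
eef_pos: [466.2, -140.8, -15.0]
opening: 0.626
grip_force: 30.0
eef_pos: [465.9, -140.7, 52.1]
grip_force: 30.0
[ 9.78567534 11.70107211]
```

```bash
python3 steer.py '[[133,72,0,0.29,0.5],[133,72,0,0.29,0.5],[133,72,0,0.29,0.5],[133,72,0,0.29,0.5],[133,72,0,0.29,0.5]]' | grep -E 'eef'
python3 steer.py '[[0,0,0,0,0.5],[0,0,0,0,0.5],[0,0,0,0,0.5],[0,0,0,0,0.5]]' | grep -E 'eef|gr'
```

```text
eef_pos: [614.1, -184.9, 49.0]
eef_pos: [609.5, -183.4, 50.6]
grip_force: 30.0
```

```bash
python3 steer.py '[[0,0,36,0,0.5],[0,0,47.5,0,0.5],[0,0,47.5,0,0.5],[0,0,47.5,0,0.5],[0,0,47.5,0,0.5]]' | grep -E 'eef|ft'
python3 steer.py '[[7,0,0,0,0.5],[13.7,0,0,0,0.5],[13.7,0,0,0,0.5],[13.7,0,0,0,0.5]]' | grep -E 'eef|ft'
python3 steer.py '[[0,0,6,0,0.5],[0,0,12,0,0.5],[0,0,12,0,0.5],[0,0,12,0,0.5]]' | grep -E 'eef|ft'
python3 steer.py '[[0,0,0,0,0.85],[0,0,0,0,0.85],[0,0,0,0,0.85],[0,0,0,0,0.85],[0,0,0,0,0.85]]' | grep -E 'eef|ft|op'
python3 steer.py '[[0,0,-40,0,0.8],[0,0,-80,0,0.8],[0,0,-90,0,0.8],[0,0,-90,0,0.8]]' | grep -E 'eef|ft'
python3 - <<'E'
from h import *
p,d,P=shot('side')
S=P[(np.hypot(P[...,0]-622,P[...,1]+184)<35)&(P[...,2]<40)&(P[...,2]>3)];print(len(S),np.percentile(S[:,2],[10,50,90]))
E
```

```text
eef_pos: [610.6, -183.8, 4.2]
ft_force: [-0.4, 0.9, 0.3]
eef_pos: [624.6, -184.8, 3.6]
ft_force: [0.4, -0.5, -0.5]
eef_pos: [623.7, -184.7, -9.4]
ft_force: [-0.7, 0.0, -0.4]
eef_pos: [624.1, -184.8, -8.6]
ft_force: [0.5, -0.6, -0.4]
opening: 0.845
eef_pos: [625.6, -185.4, 84.9]
ft_force: [-0.1, -0.4, 0.2]
364 [11.8647848  23.51627202 25.61183962]
```

```bash
python3 steer.py '[[-161,-31,30,-0.29,0.8],[-161,-31,30,-0.29,0.8],[-161,-31,30,-0.29,0.8],[-161,-31,30,-0.29,0.8],[-161,-31,30,-0.29,0.8]]' | grep -E 'eef'
python3 steer.py '[[0,0,0,0,0.8],[0,0,0,0,0.8],[0,0,0,0,0.8],[0,0,0,0,0.8]]'  | grep -E 'eef'
python3 steer.py '[[-0.7,0,40,0,0.8],[-0.7,0,70,0,0.8],[-0.7,0,75,0,0.8],[-0.7,0,75,0,0.8],[-0.7,0,75,0,0.5]]' | grep -E 'eef|ft'
python3 steer.py '[[0,0,0,0,0.5],[0,0,0,0,0.5],[0,0,0,0,0.5],[0,0,0,0,0.5],[0,0,0,0,0.5]]' | grep -E 'eef|op|gr|ft'
```

```text
eef_pos: [456.6, -136.6, 48.4]
eef_pos: [467.2, -140.9, 51.0]
eef_pos: [465.9, -140.8, -24.0]
ft_force: [-0.6, 0.9, 0.2]
eef_pos: [465.8, -140.8, -23.5]
ft_force: [1.0, 0.9, 2.9]
opening: 0.626
grip_force: 30.0
```

```bash
python3 steer.py '[[0,0,-10,0,0.5],[0,0,-50,0,0.5],[0,0,-75,0,0.5],[0,0,-75,0,0.5],[0,0,-75,0,0.5]]' | grep -E 'eef|gr'
python3 steer.py '[[133,72,0,0.29,0.5],[133,72,0,0.29,0.5],[133,72,0,0.29,0.5],[133,72,0,0.29,0.5],[133,72,0,0.29,0.5]]' | grep -E 'eef'
python3 steer.py '[[0,0,0,0,0.5],[0,0,0,0,0.5],[0,0,0,0,0.5],[0,0,0,0,0.5]]' | grep -E 'eef|gr'
```

```text
eef_pos: [466.0, -140.9, 52.8]
grip_force: 30.0
eef_pos: [614.1, -185.1, 49.7]
eef_pos: [609.5, -183.5, 51.1]
grip_force: 30.0
```

```bash
python3 steer.py '[[0,0,36,0,0.5],[0,0,47,0,0.5],[0,0,47,0,0.5],[0,0,47,0,0.5],[0,0,47,0,0.5]]' | grep -E 'eef|ft'
python3 steer.py '[[7,0,0,0,0.5],[13.7,0,0,0,0.5],[13.7,0,0,0,0.5],[13.7,0,0,0,0.5]]' | grep -E 'eef|ft'
python3 steer.py '[[0,0,3.5,0,0.5],[0,0,3.5,0,0.5],[0,0,3.5,0,0.5],[0,0,3.5,0,0.5]]' | grep -E 'eef|ft'
```

```text
eef_pos: [610.8, -184.0, 5.2]
ft_force: [0.6, -0.1, 0.0]
eef_pos: [624.7, -185.0, 4.6]
ft_force: [0.2, -0.7, -0.5]
eef_pos: [624.0, -184.9, 0.6]
ft_force: [-0.3, 0.0, -0.5]
```

```bash
python3 steer.py '[[0,0,0,0,0.85],[0,0,0,0,0.85],[0,0,0,0,0.85],[0,0,0,0,0.85],[0,0,0,0,0.85]]' | grep -E 'eef|ft|op'
python3 steer.py '[[0,0,-40,0,0.8],[0,0,-80,0,0.8],[0,0,-80,0,0.7],[0,0,-80,0,0.7],[0,0,-80,0,0.7]]' | grep -E 'eef|ft'
python3 - <<'E'
from h import *
p,d,P=shot('side')
S=P[(np.hypot(P[...,0]-622,P[...,1]+184)<35)&(P[...,2]<40)&(P[...,2]>3)];print(len(S),np.percentile(S[:,2],[10,50,90]))
plan((451.5,126.7,60,.276))
for n in('top','side'):
    p,d,P=shot(n); T=P[(np.hypot(P[...,0]-451,P[...,1]-127)<70)&(P[...,2]<40)&(P[...,2]>22)];print(n,cv2.minAreaRect(T[:,:2].astype(np.float32)))
E
```

```text
eef_pos: [624.1, -185.0, 0.8]
ft_force: [-0.0, -0.2, -0.7]
opening: 0.845
eef_pos: [623.8, -184.9, 80.6]
ft_force: [0.0, -0.1, -1.0]
401 [12.82358216 32.40902418 34.51022069]
[4.515e+02 1.267e+02 6.000e+01 2.800e-01] -> -197.3 -296.1 19.9 turn -0.359  rows>=8.5
top ((451.50250244140625, 126.799072265625), (89.52543640136719, 44.338260650634766), 16.286113739013672)
side ((452.1457824707031, 128.9057159423828), (89.55668640136719, 47.92951202392578), 15.514775276184082)
```

```bash
python3 steer.py '[[-99,-148,10,0,0.7],[-99,-148,10,0,0.7],[-99,-148,10,0,0.7],[-99,-148,10,0,0.7],[-99,-148,10,0,0.7]]' | grep -E 'eef'
python3 steer.py '[[-99,-148,10,-0.36,0.7],[-99,-148,10,-0.36,0.7],[-99,-148,10,-0.36,0.7],[-99,-148,10,-0.36,0.7],[-99,-148,10,-0.36,0.7]]' | grep -E 'eef'
python3 steer.py '[[0,0,0,0,0.7],[0,0,0,0,0.7],[0,0,0,0,0.7],[0,0,0,0,0.7],[0,0,0,0,0.7]]' | grep -E 'eef|rot'
python3 - <<'E'
from h import *
plan((451.7,127,-6.5,.278))
plan((451.7,127,50,.278),loc(*NT,-13,0,50),loc(*NT,0.5,0,50),start=(451.7,127,-6.5,.278))
E
```

```text
eef_pos: [533.9, -25.4, 69.5]
eef_pos: [448.1, 129.5, 59.8]
eef_pos: [452.0, 125.5, 60.6]
tcp_rot: [3.141, -0.0, 0.275]
[ 4.517e+02  1.270e+02 -6.500e+00  2.800e-01] -> 0.1 -1.5 67.1 turn -0.003  rows>=1.6
[4.517e+02 1.270e+02 5.000e+01 2.800e-01] -> 0.0 0.0 -56.5 turn 0.000  rows>=1.4
[6.2803e+02 1.7225e+02 5.0000e+01 1.4000e-01] -> 182.0 4.9 -0.0 turn 0.135  rows>=4.4
[6.4139e+02 1.7417e+02 5.0000e+01 1.4000e-01] -> 13.5 0.0 -0.0 turn 0.000  rows>=0.3
```

```bash
python3 steer.py '[[0,-1.3,40,0,0.7],[0,-1.3,67,0,0.7],[0,-1.3,67,0,0.7],[0,-1.3,67,0,0.5],[0,-1.3,67,0,0.3]]' | grep -E 'eef'
python3 steer.py '[[0,0,0,0,0.3],[0,0,0,0,0.3],[0,0,0,0,0.3],[0,0,0,0,0.3],[0,0,0,0,0.3]]' | grep -E 'eef|op|gr'
python3 steer.py '[[0,0,0,0,0.3],[0,0,-10,0,0.3],[0,0,-40,0,0.3],[0,0,-56,0,0.3],[0,0,-56,0,0.3]]' | grep -E 'eef|gr|op'
python3 steer.py '[[182,5,0,0.135,0.3],[182,5,0,0.135,0.3],[182,5,0,0.135,0.3],[182,5,0,0.135,0.3],[182,5,0,0.135,0.3]]' | grep -E 'eef'
python3 steer.py '[[0,0,0,0,0.3],[0,0,0,0,0.3],[0,0,0,0,0.3],[0,0,0,0,0.3],[0,0,0,0,0.3]]'
python3 - <<'E'
from h import *
p,d,P=shot('side')
T=P[(np.hypot(P[...,0]-451,P[...,1]-127)<70)&(P[...,2]<40)&(P[...,2]>12)];print(len(T),np.percentile(T[:,2],[50,90]),cv2.minAreaRect(T[:,:2].astype(np.float32)))
T=P[(np.hypot(P[...,0]-628,P[...,1]-172)<70)&(P[...,2]>62)&(p[...,0]>90)&(p[...,0]>p[...,2]+20)];print(len(T),np.median(T,0),cv2.minAreaRect(T[:,:2].astype(np.float32)))
E
```

```text
eef_pos: [451.6, 127.4, -5.4]
eef_pos: [451.8, 127.8, -5.0]
opening: 0.456
grip_force: 30.0
eef_pos: [452.5, 128.0, 52.9]
opening: 0.459
grip_force: 30.0
eef_pos: [631.8, 173.7, 49.3]
t: 21.67
eef_pos: [626.7, 172.5, 49.9]
tcp_rot: [3.141, 0.0, 0.142]
ft_force: [-0.8, -1.1, -1.2]
opening: 0.459
grip_force: 30.0
744 [18.37183906 20.16017055] ((451.5113830566406, 129.1080322265625), (89.87979888916016, 47.71809768676758), 15.698931694030762)
1354 [613.99513189 183.93164201 385.56023896] ((615.1060180664062, 173.3236083984375), (113.63683319091797, 125.9808349609375), 9.810355186462402)
```

```bash
python3 - <<'E'
from h import *
p,d,P=shot('side','side7')
T=P[(np.hypot(P[...,0]-628,P[...,1]-172)<70)&(P[...,2]>66)&(P[...,2]<92)&(p[...,0]>90)&(p[...,0]>p[...,2]+20)];r=cv2.minAreaRect(T[:,:2].astype(np.float32));print(len(T),np.median(T,0),r)
print('tray-local of plate vs side tray', [ (np.array(r[0])-(687,182))@v for v in (np.array([np.cos(.143),np.sin(.143)]),np.array([-np.sin(.143),np.cos(.143)]))])
E
python3 steer.py '[[0,0,36,0,0.3],[0,0,45.5,0,0.3],[0,0,45.5,0,0.3],[0,0,45.5,0,0.3],[0,0,45.5,0,0.3]]' | grep -E 'eef|ft'
```

```text
376 [603.01178002 173.82273759  82.13164347] ((626.4921875, 173.44430541992188), (88.82059478759766, 45.37256622314453), 8.264582633972168)
tray-local of plate vs side tray [np.float64(-61.10950272049327), np.float64(0.1547919143882779)]
eef_pos: [627.8, 172.7, 5.2]
ft_force: [0.2, 0.5, -0.1]
```

```bash
python3 steer.py '[[7,0,0,0,0.3],[14.5,0,0,0,0.3],[14.5,0,0,0,0.3],[14.5,0,0,0,0.3],[14.5,0,0,0,0.3]]' | grep -E 'eef|ft'
python3 steer.py '[[0,0,4,0,0.3],[0,0,8,0,0.3],[0,0,8,0,0.3],[0,0,8,0,0.3]]' | grep -E 'eef|ft'
python3 steer.py '[[0,0,7,0,0.3],[0,0,14,0,0.3],[0,0,14,0,0.3],[0,0,14,0,0.3]]' | grep -E 'eef|ft'
```

```text
eef_pos: [641.8, 174.7, 4.3]
ft_force: [-0.1, -1.0, -0.7]
eef_pos: [641.5, 174.6, -4.3]
ft_force: [-0.9, 0.6, -1.2]
eef_pos: [641.5, 174.7, -18.5]
ft_force: [-1.1, -0.5, -0.1]
```

```bash
python3 steer.py '[[0,0,0,0,0.7],[0,0,0,0,0.7],[0,0,0,0,0.7],[0,0,0,0,0.7],[0,0,0,0,0.7]]' | grep -E 'ft|op'
python3 steer.py '[[0,0,-40,0,0.7],[0,0,-80,0,0.7],[0,0,-99,0,0.7],[0,0,-99,0,0.7]]' | grep -E 'eef|ft'
python3 steer.py '[[-194,19.5,31,-0.135,0.7],[-194,19.5,31,-0.135,0.7],[-194,19.5,31,-0.135,0.7],[-194,19.5,31,-0.135,0.7],[-194,19.5,31,-0.135,0.7]]' | grep -E 'eef'
python3 steer.py '[[0,0,0,0,0.7],[0,0,0,0,0.7],[0,0,0,0,0.7],[0,0,0,0,0.7],[0,0,0,0,0.7]]' | grep -E 'eef|rot'
python3 - <<'E'
from h import *
p,d,P=shot('side')
S=P[(np.hypot(P[...,0]-641,P[...,1]-174)<35)&(P[...,2]<40)&(P[...,2]>3)];print(len(S),np.percentile(S[:,2],[10,50,90]))
E
```

```text
ft_force: [-1.2, 0.1, 0.9]
opening: 0.688
eef_pos: [644.0, 175.1, 86.3]
ft_force: [0.3, -0.4, -0.2]
eef_pos: [448.6, 127.3, 49.5]
eef_pos: [453.4, 128.2, 50.1]
tcp_rot: [3.141, -0.001, 0.277]
539 [ 7.94078    14.08921749 16.07340282]
```

```bash
python3 steer.py '[[-1.2,0,40,0,0.7],[-1.2,0,64.5,0,0.7],[-1.2,0,64.5,0,0.7],[-1.2,0,64.5,0,0.5],[-1.2,0,64.5,0,0.3]]' | grep -E 'eef'
python3 steer.py '[[0,0,0,0,0.3],[0,0,0,0,0.3],[0,0,0,0,0.3],[0,0,0,0,0.3],[0,0,0,0,0.3]]' | grep -E 'eef|op|gr'
python3 steer.py '[[0,0,0,0,0.3],[0,0,-10,0,0.3],[0,0,-40,0,0.3],[0,0,-64.5,0,0.3],[0,0,-64.5,0,0.3]]' | grep -E 'eef|gr|op'
python3 steer.py '[[182,5,0,0.135,0.3],[182,5,0,0.135,0.3],[182,5,0,0.135,0.3],[182,5,0,0.135,0.3],[182,5,0,0.135,0.3]]' | grep -E 'eef'
python3 steer.py '[[0,0,0,0,0.3],[0,0,0,0,0.3],[0,0,0,0,0.3],[0,0,0,0,0.3],[0,0,0,0,0.3]]' | grep -E 'eef|op|gr|rot'
python3 - <<'E'
from h import *
p,d,P=shot('side')
T=P[(np.hypot(P[...,0]-451,P[...,1]-127)<70)&(P[...,2]<40)&(P[...,2]>5)];print(len(T),np.percentile(T[:,2],[50,90]),cv2.minAreaRect(T[:,:2].astype(np.float32)))
E
```

```text
eef_pos: [451.9, 127.8, -13.5]
eef_pos: [452.1, 127.8, -13.1]
opening: 0.454
grip_force: 30.0
eef_pos: [453.1, 128.0, 54.5]
opening: 0.458
grip_force: 30.0
eef_pos: [632.2, 173.6, 50.7]
eef_pos: [627.1, 172.4, 50.6]
tcp_rot: [3.141, 0.0, 0.142]
opening: 0.456
grip_force: 30.0
704 [ 9.49927504 11.20771699] ((459.4546203613281, 131.249267578125), (103.6727523803711, 47.151344299316406), 15.625521659851074)
```

```bash
python3 steer.py '[[0,0,36,0,0.3],[0,0,45,0,0.3],[0,0,45,0,0.3],[0,0,45,0,0.3],[0,0,45,0,0.3]]' | grep -E 'eef|ft'
python3 steer.py '[[7,0,0,0,0.3],[14.3,0,0,0,0.3],[14.3,0,0,0,0.3],[14.3,0,0,0,0.3],[14.3,0,0,0,0.3]]' | grep -E 'eef|ft'
python3 steer.py '[[0,0,6,0,0.3],[0,0,13,0,0.3],[0,0,13,0,0.3],[0,0,13,0,0.3]]' | grep -E 'eef|ft'
python3 steer.py '[[0,0,0,0,0.7],[0,0,0,0,0.7],[0,0,0,0,0.7],[0,0,0,0,0.7],[0,0,0,0,0.7]]' | grep -E 'eef|ft|op'
python3 steer.py '[[0,0,-40,0,0.7],[0,0,-80,0,0.7],[0,0,-88,0,0.7],[0,0,-88,0,0.7]]' | grep -E 'eef|ft'
python3 steer.py '[[-194,19.5,31,-0.135,0.7],[-194,19.5,31,-0.135,0.7],[-194,19.5,31,-0.135,0.7],[-194,19.5,31,-0.135,0.7],[-194,19.5,31,-0.135,0.7]]' | grep -E 'eef'
python3 steer.py '[[0,0,0,0,0.7],[0,0,0,0,0.7],[0,0,0,0,0.7],[0,0,0,0,0.7],[0,0,0,0,0.7]]' | grep -E 'eef|rot'
python3 - <<'E'
from h import *
p,d,P=shot('side')
S=P[(np.hypot(P[...,0]-641,P[...,1]-174)<35)&(P[...,2]<40)&(P[...,2]>3)];print(len(S),np.percentile(S[:,2],[10,50,90]))
E
```

```text
eef_pos: [628.2, 172.6, 6.2]
ft_force: [-0.4, -0.3, 0.2]
eef_pos: [641.9, 174.6, 5.3]
ft_force: [-0.1, 0.2, -1.2]
eef_pos: [641.5, 174.6, -8.6]
ft_force: [-0.4, 1.1, -0.7]
eef_pos: [642.0, 174.6, -7.8]
ft_force: [-0.1, 0.8, -0.1]
opening: 0.691
eef_pos: [643.5, 174.9, 83.6]
ft_force: [0.1, -0.5, -0.2]
eef_pos: [448.3, 127.1, 47.9]
eef_pos: [453.5, 128.1, 48.9]
tcp_rot: [3.141, -0.0, 0.277]
603 [ 8.67931966 22.94001453 24.97154944]
```

```bash
python3 steer.py '[[-1.2,0,40,0,0.7],[-1.2,0,71.5,0,0.7],[-1.2,0,71.5,0,0.7],[-1.2,0,71.5,0,0.5],[-1.2,0,71.5,0,0.3]]' | grep -E 'eef|ft'
python3 steer.py '[[0,0,0,0,0.3],[0,0,0,0,0.3],[0,0,0,0,0.3],[0,0,0,0,0.3],[0,0,0,0,0.3]]' | grep -E 'eef|op|gr'
python3 steer.py '[[0,0,0,0,0.3],[0,0,-10,0,0.3],[0,0,-40,0,0.3],[0,0,-71.5,0,0.3],[0,0,-71.5,0,0.3]]' | grep -E 'eef|gr|op'
python3 steer.py '[[182,5,0,0.135,0.3],[182,5,0,0.135,0.3],[182,5,0,0.135,0.3],[182,5,0,0.135,0.3],[182,5,0,0.135,0.3]]' | grep -E 'eef'
python3 steer.py '[[0,0,0,0,0.3],[0,0,0,0,0.3],[0,0,0,0,0.3],[0,0,0,0,0.3],[0,0,0,0,0.3]]' | grep -E 'eef|op|gr|rot'
```

```text
eef_pos: [451.7, 127.6, -22.6]
ft_force: [0.4, -0.7, -0.1]
eef_pos: [451.6, 127.6, -22.1]
opening: 0.461
grip_force: 30.0
eef_pos: [453.4, 127.9, 53.9]
opening: 0.459
grip_force: 30.0
eef_pos: [632.3, 173.5, 49.6]
eef_pos: [627.2, 172.3, 49.5]
tcp_rot: [3.142, 0.0, 0.142]
opening: 0.46
grip_force: 30.0
```

```bash
python3 steer.py '[[0,0,36,0,0.3],[0,0,44,0,0.3],[0,0,44,0,0.3],[0,0,44,0,0.3],[0,0,44,0,0.3]]' | grep -E 'eef|ft'
python3 steer.py '[[7,0,0,0,0.3],[14.3,0,0,0,0.3],[14.3,0,0,0,0.3],[14.3,0,0,0,0.3],[14.3,0,0,0,0.3]]' | grep -E 'eef|ft'
python3 steer.py '[[0,0,4.3,0,0.3],[0,0,4.3,0,0.3],[0,0,4.3,0,0.3]]' | grep -E 'eef|ft'
python3 steer.py '[[0,0,0,0,0.7],[0,0,0,0,0.7],[0,0,0,0,0.7],[0,0,0,0,0.7],[0,0,0,0,0.7]]' | grep -E 'eef|ft|op'
python3 steer.py '[[0,0,-40,0,0.7],[0,0,-80,0,0.7],[0,0,-80,0,0.95],[0,0,-80,0,0.95],[0,0,-80,0,0.95]]' | grep -E 't:|eef|ft'
python3 - <<'E'
from h import *
p,d,P=shot('side')
for c in((641,174),(622,-184)):
    S=P[(np.hypot(P[...,0]-c[0],P[...,1]-c[1])<35)&(P[...,2]<40)&(P[...,2]>3)];print(len(S),np.percentile(S[:,2],[10,50,90]))
for n in('top','side'):
    p,d,P=shot(n,n+'8'); print(n)
    for c,s,zt,k,Q in blobs(p,P):
        T=Q[abs(Q[:,2]-zt)<4]; (x,y),r=cv2.minEnclosingCircle(T[:,:2].astype(np.float32)); 
        if zt<22: print('%.0f %.0f z%.0f  %.1f %.1f r%.1f'%(*c,zt,x,y,r))
plan((471.6,296.6,60,.3))
E
```

```text
eef_pos: [628.3, 172.5, 6.3]
ft_force: [-0.2, 1.0, 0.3]
eef_pos: [642.1, 174.5, 5.3]
ft_force: [0.2, 0.5, -1.1]
eef_pos: [641.8, 174.5, 0.6]
ft_force: [-0.7, 0.2, -0.4]
eef_pos: [642.1, 174.5, 0.9]
ft_force: [-0.3, -0.1, 1.0]
opening: 0.693
t: 33.83
eef_pos: [641.8, 174.5, 80.7]
tcp_rot: [3.141, 0.0, 0.142]
ft_force: [0.2, 0.2, -1.1]
672 [ 8.46005431 31.73291258 33.78479019]
405 [12.51896832 32.28298783 34.26982137]
top
260 143 z8  793.0 2.6 r95.3
257 188 z13  643.9 8.6 r44.4
385 200 z18  605.9 -359.4 r23.7
258 231 z15  523.9 3.5 r18.6
366 242 z19  486.3 -300.9 r28.7
262 380 z16  106.0 -0.2 r61.8
side
309 121 z19  608.1 -356.3 r24.9
343 141 z18  488.1 -296.3 r31.5
296 210 z16  519.2 15.8 r21.8
271 315 z18  471.4 299.1 r34.5
198 318 z17  598.3 358.5 r19.0
[4.716e+02 2.966e+02 6.000e+01 3.000e-01] -> -150.9 -145.0 19.6 turn -0.158  rows>=5.0
```

```bash
python3 - <<'E'
from h import *
y=.142
plan((471.6,297.3,60,y),(471.6,297.3,-22,y),(471.6,297.3,80,y),(643.3,9,80,y),start=(641.3,174.4,80,y))
E
```

```text
[4.716e+02 2.973e+02 6.000e+01 1.400e-01] -> -150.6 -145.7 20.0 turn 0.000  rows>=5.0
[ 4.716e+02  2.973e+02 -2.200e+01  1.400e-01] -> 0.0 0.0 82.0 turn 0.000  rows>=2.0
[4.716e+02 2.973e+02 8.000e+01 1.400e-01] -> 0.0 0.0 -102.0 turn 0.000  rows>=2.4
[6.433e+02 9.000e+00 8.000e+01 1.400e-01] -> 129.2 309.7 -0.0 turn 0.000  rows>=8.0
```

```bash
python3 steer.py '[[-150.6,-145.7,20,0,0.95],[-150.6,-145.7,20,0,0.95],[-150.6,-145.7,20,0,0.95],[-150.6,-145.7,20,0,0.95],[-150.6,-145.7,20,0,0.95]]' | grep -E 'eef|rot'
python3 steer.py '[[0,0,0,0,0.95],[0,0,0,0,0.95],[0,0,0,0,0.95],[0,0,0,0,0.95],[0,0,0,0,0.95]]' | grep -E 'eef|rot'
python3 - <<'E'
from h import *
plan((471.6,297.3,-23,.142))
E
```

```text
eef_pos: [472.1, 296.6, 60.0]
tcp_rot: [3.141, 0.001, 0.141]
eef_pos: [475.1, 295.5, 60.9]
tcp_rot: [3.141, -0.0, 0.14]
[ 4.716e+02  2.973e+02 -2.300e+01  1.400e-01] -> -3.3 -2.3 83.9 turn -0.002  rows>=2.0
```

```bash
python3 steer.py '[[-3.3,-2,40,0,0.95],[-3.3,-2,80,0,0.95],[-3.3,-2,84,0,0.95],[-3.3,-2,84,0,0.95],[-3.3,-2,84,0,0.95]]' | grep -E 'eef|ft'
python3 steer.py '[[0,0,0,0,0.6],[0,0,0,0,0.6],[0,0,0,0,0.6],[0,0,0,0,0.6],[0,0,0,0,0.6]]' | grep -E 'eef|op|gr'
python3 steer.py '[[0,0,0,0,0.6],[0,0,0,0,0.6],[0,0,0,0,0.6]]' | grep -E 'eef|op|gr|ft'
```

```text
eef_pos: [471.1, 297.0, -23.4]
ft_force: [-0.1, -0.3, -0.4]
eef_pos: [470.7, 297.7, -22.6]
opening: 0.694
grip_force: 29.9
eef_pos: [470.7, 297.7, -22.6]
ft_force: [-0.7, -1.7, 4.8]
opening: 0.694
grip_force: 29.9
```

```bash
python3 steer.py '[[0,0,-10,0,0.6],[0,0,-50,0,0.6],[0,0,-90,0,0.6],[0,0,-100,0,0.6],[0,0,-100,0,0.6]]' | grep -E 'eef|gr|op'
python3 steer.py '[[65,155,0,0,0.6],[65,155,0,0,0.6],[65,155,0,0,0.6],[65,155,0,0,0.6],[65,155,0,0,0.6]]' | grep -E 'eef'
python3 steer.py '[[65,152,0,0,0.6],[65,152,0,0,0.6],[65,152,0,0,0.6],[65,152,0,0,0.6],[65,152,0,0,0.6]]' | grep -E 'eef'
python3 steer.py '[[0,0,0,0,0.6],[0,0,0,0,0.6],[0,0,0,0,0.6],[0,0,0,0,0.6],[0,0,0,0,0.6]]' | grep -E 'eef|op|gr|rot'
python3 - <<'E'
from h import *
a=[]
for n in('top','side'):
    p,d,P=shot(n,n+'9')
    k=(np.hypot(P[...,0]-643,P[...,1]-9)<60)&(P[...,2]>92)&(P[...,2]<125)&(p[...,0]>80)&(p[...,0]>p[...,2]+25)
    T=P[k]; print(n,len(T)); 
    if len(T)>5: print(np.median(T,0),cv2.minEnclosingCircle(T[:,:2].astype(np.float32)),np.percentile(T,[2,98],axis=0).round(1).tolist())
plan((643.3,9,77,.14))
a=cv2.imread('pics/top9.png')[120:240,190:330];b=cv2.imread('pics/side9.png')[120:240,180:320]
cv2.imwrite('pics/c9.png',cv2.resize(np.hstack([a,b]),(800,343),interpolation=cv2.INTER_CUBIC))
E
```

```text
eef_pos: [471.8, 298.5, 80.4]
opening: 0.696
grip_force: 29.9
eef_pos: [559.4, 148.3, 75.5]
eef_pos: [645.2, 6.5, 75.2]
eef_pos: [642.3, 13.3, 77.1]
tcp_rot: [3.142, 0.0, 0.143]
opening: 0.697
grip_force: 29.9
top 0
side 204
[622.51829308  24.39806998 115.74456732] ((642.083251953125, 15.873412132263184), 33.28390121459961) [[610.4, -11.3, 104.1], [666.2, 43.3, 118.4]]
[6.433e+02 9.000e+00 7.700e+01 1.400e-01] -> 0.2 4.0 0.3 turn 0.003  rows>=0.1
```

View pics/c9.png

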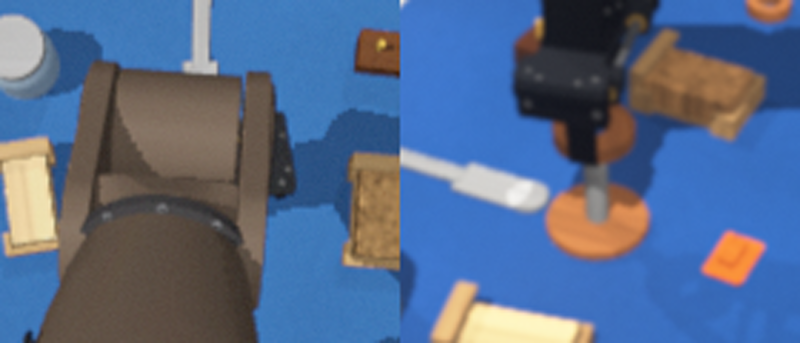

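```bash
python3 steer.py '[[0.4,4,0,0,0.6],[0.4,4,0,0,0.6],[0.4,4,0,0,0.6],[0.4,4,0,0,0.6],[0.4,4,0,0,0.6]]' | grep -E 'eef'
python3 steer.py '[[0,0,10,0,0.6],[0,0,20,0,0.6],[0,0,25,0,0.6],[0,0,30,0,0.6],[0,0,30,0,0.6]]' | grep -E 'eef|ft'
```

```text
eef_pos: [643.7, 8.2, 77.1]
eef_pos: [643.0, 8.3, 45.5]
ft_force: [-0.3, -0.4, -0.5]
```

```bash
python3 steer.py '[[0,0,8,0,0.6],[0,0,15,0,0.6],[0,0,20,0,0.6],[0,0,20,0,0.6]]' | grep -E 'eef|ft'
python3 steer.py '[[0,0,10,0,0.6],[0,0,20,0,0.6],[0,0,30,0,0.6],[0,0,35,0,0.6],[0,0,36,0,0.6]]' | grep -E 'eef|ft'
```

```text
eef_pos: [643.1, 8.3, 25.8]
ft_force: [-0.4, -0.2, -0.5]
eef_pos: [642.9, 8.3, -10.5]
ft_force: [-0.9, -0.3, -0.8]
```

```bash
python3 steer.py '[[0,0,0,0,0.9],[0,0,0,0,0.9],[0,0,0,0,0.9],[0,0,0,0,0.9],[0,0,0,0,0.9]]' | grep -E 'eef|ft|op'
python3 steer.py '[[0,0,-40,0,0.9],[0,0,-80,0,0.9],[0,0,-93,0,0.9],[0,0,-93,0,0.9]]' | grep -E 'eef'
python3 - <<'E'
from h import *
plan((486.5,-300.3,60,.142),start=(643,8.5,82,.142))
E
```

```text
eef_pos: [643.9, 8.2, -8.5]
ft_force: [-0.4, -0.1, 0.1]
opening: 0.895
eef_pos: [645.6, 8.2, 88.5]
[ 4.865e+02 -3.003e+02  6.000e+01  1.400e-01] -> -198.6 283.5 22.0 turn 0.000  rows>=8.3
```

```bash
python3 steer.py '[[-99,142,11,0,0.9],[-99,142,11,0,0.9],[-99,142,11,0,0.9],[-99,142,11,0,0.9],[-99,142,11,0,0.9]]' | grep -E 'eef'
python3 steer.py '[[-99,142,11,0,0.9],[-99,142,11,0,0.9],[-99,142,11,0,0.9],[-99,142,11,0,0.9],[-99,142,11,0,0.9]]' | grep -E 'eef'
python3 steer.py '[[0,0,0,0,0.9],[0,0,0,0,0.9],[0,0,0,0,0.9],[0,0,0,0,0.9],[0,0,0,0,0.9]]' | grep -E 'eef|rot'
python3 - <<'E'
from h import *
for n in('top','side'):
    p,d,P=shot(n,n+'10'); print(n)
    for c,s,zt,k,Q in blobs(p,P):
        T=Q[abs(Q[:,2]-zt)<4]; (x,y),r=cv2.minEnclosingCircle(T[:,:2].astype(np.float32)); 
        if zt<35: print('%.0f %.0f z%.0f  %.1f %.1f r%.1f'%(*c,zt,x,y,r))
    T=P[(np.hypot(P[...,0]-643,P[...,1]-9)<46)&(P[...,2]>14)&(P[...,2]<33)&(p[...,0]>p[...,2]+25)]; print('post68',len(T),np.percentile(T,[3,50,97],axis=0).round(1).tolist())
plan((486.5,-300.3,-22,.142))
E
```

```text
eef_pos: [562.7, -150.4, 72.0]
eef_pos: [485.3, -305.1, 61.1]
eef_pos: [488.5, -299.6, 62.2]
tcp_rot: [3.142, -0.0, 0.144]
top
260 143 z8  791.6 -2.9 r94.2
257 188 z29  643.3 7.0 r33.5
385 200 z19  606.7 -359.2 r23.7
138 204 z17  597.9 355.5 r19.1
258 231 z15  523.9 3.6 r19.9
post68 388 [[613.3, -23.3, 15.2], [642.0, 5.6, 25.7], [673.3, 37.1, 29.4]]
side
309 121 z18  607.0 -356.9 r24.7
343 141 z18  488.2 -297.9 r30.5
231 190 z28  644.5 8.7 r35.2
296 210 z15  523.4 10.8 r17.8
198 318 z17  598.6 358.2 r19.5
post68 383 [[612.8, -16.1, 15.2], [636.3, 21.8, 25.9], [672.3, 42.1, 28.8]]
[ 4.865e+02 -3.003e+02 -2.200e+01  1.400e-01] -> -1.8 0.0 84.2 turn 0.001  rows>=2.0
```

```bash
python3 steer.py '[[-1.5,0.3,40,0,0.9],[-1.5,0.3,80,0,0.9],[-1.5,0.3,85,0,0.9],[-1.5,0.3,85,0,0.7],[-1.5,0.3,85,0,0.5]]' | grep -E 'eef|ft'
python3 steer.py '[[0,0,0,0,0.5],[0,0,0,0,0.5],[0,0,0,0,0.5],[0,0,0,0,0.5],[0,0,0,0,0.5]]' | grep -E 'eef|op|gr'
python3 steer.py '[[0,0,0,0,0.5],[0,0,-10,0,0.5],[0,0,-50,0,0.5],[0,0,-90,0,0.5],[0,0,-104,0,0.5]]' | grep -E 'eef|gr|op'
python3 steer.py '[[0,0,0,0,0.5],[0,0,0,0,0.5],[0,0,0,0,0.5],[0,0,0,0,0.5]]' | grep -E 'eef|gr|op'
python3 - <<'E'
from h import *
plan((643.3,8.5,80,.142))
E
```

```text
eef_pos: [486.4, -300.9, -23.1]
ft_force: [-0.2, 0.1, -0.3]
eef_pos: [486.5, -301.4, -22.4]
opening: 0.61
grip_force: 30.0
eef_pos: [487.5, -302.4, 86.2]
opening: 0.609
grip_force: 30.0
eef_pos: [485.7, -301.0, 79.8]
opening: 0.611
grip_force: 30.0
[6.433e+02 8.500e+00 8.000e+01 1.400e-01] -> 199.8 -284.1 -0.2 turn -0.000  rows>=8.3
```

```bash
python3 steer.py '[[100,-142,0,0,0.5],[100,-142,0,0,0.5],[100,-142,0,0,0.5],[100,-142,0,0,0.5],[100,-142,0,0,0.5]]' | grep -E 'eef'
python3 steer.py '[[100,-142,0,0,0.5],[100,-142,0,0,0.5],[100,-142,0,0,0.5],[100,-142,0,0,0.5],[100,-142,0,0,0.5]]' | grep -E 'eef'
python3 steer.py '[[0,0,0,0,0.5],[0,0,0,0,0.5],[0,0,0,0,0.5],[0,0,0,0,0.5],[0,0,0,0,0.5]]' | grep -E 'eef|gr|rot'
python3 - <<'E'
from h import *
p,d,P=shot('side')
k=(np.hypot(P[...,0]-643,P[...,1]-9)<60)&(P[...,2]>95)&(P[...,2]<125)&(p[...,0]>80)&(p[...,0]>p[...,2]+25)
T=P[k]; print(len(T),cv2.minEnclosingCircle(T[:,:2].astype(np.float32)))
plan((643.2,8.5,80,.142))
E
```

```text
eef_pos: [566.6, -141.7, 79.8]
eef_pos: [645.6, 13.1, 79.6]
eef_pos: [643.8, 6.6, 81.1]
tcp_rot: [3.142, 0.0, 0.14]
grip_force: 30.0
128 ((641.264404296875, 8.622527122497559), 28.663354873657227)
[6.432e+02 8.500e+00 8.000e+01 1.400e-01] -> -0.5 -1.8 1.2 turn -0.002  rows>=0.1
```

```bash
python3 steer.py '[[0,-1.8,0,0,0.5],[0,-1.8,0,0,0.5],[0,-1.8,0,0,0.5],[0,-1.8,0,0,0.5],[0,-1.8,0,0,0.5]]' | grep -E 'eef'
python3 steer.py '[[0,0,10,0,0.5],[0,0,20,0,0.5],[0,0,25,0,0.5],[0,0,35,0,0.5],[0,0,35,0,0.5]]' | grep -E 'eef|ft'
python3 steer.py '[[0,0,8,0,0.5],[0,0,15,0,0.5],[0,0,20,0,0.5],[0,0,20,0,0.5]]' | grep -E 'eef|ft'
```

```text
eef_pos: [643.9, 9.8, 81.1]
eef_pos: [642.9, 9.9, 43.7]
ft_force: [-0.1, -0.6, -2.0]
eef_pos: [643.4, 9.9, 24.9]
ft_force: [0.2, 0.1, 0.1]
```

```bash
python3 steer.py '[[0,0,8,0,0.5],[0,0,16,0,0.5],[0,0,19.5,0,0.5],[0,0,19.5,0,0.5]]' | grep -E 'eef|ft'
python3 steer.py '[[0,0,0,0,0.85],[0,0,0,0,0.85],[0,0,0,0,0.85],[0,0,0,0,0.85],[0,0,0,0,0.85]]' | grep -E 'eef|ft|op'
python3 steer.py '[[0,0,-40,0,0.85],[0,0,-76,0,0.85],[0,0,-76,0,0.85],[0,0,-76,0,0.85],[0,0,-76,0,0.85]]' | grep -E 'eef'
python3 - <<'E'
from h import *
p,d,P=shot('side')
T=P[(np.hypot(P[...,0]-643,P[...,1]-9)<46)&(P[...,2]>14)&(P[...,2]<60)&(p[...,0]>p[...,2]+25)]; print('stack',len(T),np.percentile(T,[3,50,97],axis=0).round(1).tolist())
plan((607,-358.5,60,.142))
E
```

```text
eef_pos: [643.4, 9.8, 5.5]
ft_force: [0.8, -0.7, -1.6]
eef_pos: [644.1, 9.8, 6.9]
ft_force: [0.6, -0.8, 0.2]
opening: 0.843
eef_pos: [643.6, 9.9, 82.4]
stack 462 [[612.6, -8.7, 15.2], [635.0, 27.6, 36.4], [668.1, 41.2, 44.8]]
[ 6.070e+02 -3.585e+02  6.000e+01  1.400e-01] -> -88.1 359.5 21.8 turn -0.000  rows>=8.9
```

```bash
python3 steer.py '[[-44,180,11,0,0.8],[-44,180,11,0,0.8],[-44,180,11,0,0.8],[-44,180,11,0,0.8],[-44,180,11,0,0.8]]' | grep -E 'eef'
python3 steer.py '[[-44,180,11,0,0.8],[-44,180,11,0,0.8],[-44,180,11,0,0.8],[-44,180,11,0,0.8],[-44,180,11,0,0.8]]' | grep -E 'eef'
python3 steer.py '[[0,0,0,0,0.8],[0,0,0,0,0.8],[0,0,0,0,0.8],[0,0,0,0,0.8],[0,0,0,0,0.8]]' | grep -E 'eef|rot'
python3 - <<'E'
from h import *
for n in('top','side'):
    p,d,P=shot(n,n+'11'); print(n)
    for c,s,zt,k,Q in blobs(p,P):
        T=Q[abs(Q[:,2]-zt)<4]; (x,y),r=cv2.minEnclosingCircle(T[:,:2].astype(np.float32)); 
        if zt<60: print('%.0f %.0f z%.0f  %.1f %.1f r%.1f'%(*c,zt,x,y,r))
plan((607,-358.5,-22,.142))
E
```

```text
eef_pos: [624.5, -178.7, 69.8]
eef_pos: [606.0, -363.4, 58.5]
eef_pos: [608.2, -357.4, 60.7]
tcp_rot: [-3.141, 0.0, 0.144]
top
260 143 z8  791.4 0.3 r94.0
332 139 z38  782.2 -209.6 r51.2
200 188 z44  687.1 181.0 r30.8
257 188 z44  643.3 8.0 r28.7
325 193 z45  663.6 -188.1 r38.2
138 204 z17  597.4 355.9 r19.1
258 231 z15  521.0 5.0 r20.0
side
309 121 z18  608.1 -356.8 r26.3
234 132 z39  784.6 -207.7 r51.5
282 150 z42  669.5 -185.5 r39.3
231 190 z43  644.9 11.3 r29.3
296 210 z15  521.5 9.6 r16.3
218 241 z44  688.5 181.3 r32.3
198 318 z17  597.2 358.5 r19.5
[ 6.070e+02 -3.585e+02 -2.200e+01  1.400e-01] -> -1.2 0.4 82.9 turn 0.001  rows>=2.0
```

```bash
python3 steer.py '[[-1,1,40,0,0.8],[-1,1,80,0,0.8],[-1,1,83.5,0,0.8],[-1,1,83.5,0,0.6],[-1,1,83.5,0,0.4]]' | grep -E 'eef|ft'
python3 steer.py '[[0,0,0,0,0.4],[0,0,0,0,0.4],[0,0,0,0,0.4],[0,0,0,0,0.4],[0,0,0,0,0.4]]' | grep -E 'eef|op|gr'
python3 steer.py '[[0,0,0,0,0.4],[0,0,-10,0,0.4],[0,0,-50,0,0.4],[0,0,-90,0,0.4],[0,0,-105,0,0.4]]' | grep -E 'eef|gr|op'
python3 steer.py '[[0,0,0,0,0.4],[0,0,0,0,0.4],[0,0,0,0,0.4],[0,0,0,0,0.4],[0,0,0,0,0.4]]' | grep -E 'eef|gr|op'
python3 - <<'E'
from h import *
plan((643.3,8.8,82,.142))
E
```

```text
eef_pos: [606.9, -359.6, -23.0]
ft_force: [-0.0, 0.0, -0.0]
eef_pos: [607.0, -360.1, -22.3]
opening: 0.492
grip_force: 30.0
eef_pos: [608.4, -361.3, 88.1]
opening: 0.498
grip_force: 30.0
eef_pos: [606.3, -359.8, 80.6]
opening: 0.49
grip_force: 30.0
[6.433e+02 8.800e+00 8.200e+01 1.400e-01] -> 88.7 -359.7 -1.4 turn -0.000  rows>=8.9
```

```bash
python3 steer.py '[[44,-180,0,0,0.4],[44,-180,0,0,0.4],[44,-180,0,0,0.4],[44,-180,0,0,0.4],[44,-180,0,0,0.4]]' | grep -E 'eef'
python3 steer.py '[[44,-179,0,0,0.4],[44,-179,0,0,0.4],[44,-179,0,0,0.4],[44,-179,0,0,0.4],[44,-179,0,0,0.4]]' | grep -E 'eef'
python3 steer.py '[[0,0,0,0,0.4],[0,0,0,0,0.4],[0,0,0,0,0.4],[0,0,0,0,0.4],[0,0,0,0,0.4]]' | grep -E 'eef|gr|rot'
python3 - <<'E'
from h import *
plan((643.4,8.8,80,.142))
E
```

```text
eef_pos: [624.6, -171.2, 81.3]
eef_pos: [642.9, 12.3, 81.3]
eef_pos: [643.1, 6.4, 81.9]
tcp_rot: [3.142, 0.0, 0.14]
grip_force: 30.0
[6.434e+02 8.800e+00 8.000e+01 1.400e-01] -> 0.6 -2.4 1.9 turn -0.002  rows>=0.1
```

```bash
python3 steer.py '[[0.4,-1.8,0,0,0.4],[0.4,-1.8,0,0,0.4],[0.4,-1.8,0,0,0.4],[0.4,-1.8,0,0,0.4]]' | grep -E 'eef'
python3 steer.py '[[0,0,10,0,0.4],[0,0,20,0,0.4],[0,0,25,0,0.4],[0,0,36,0,0.4],[0,0,36,0,0.4]]' | grep -E 'eef|ft'
python3 steer.py '[[0,0,8,0,0.4],[0,0,15,0,0.4],[0,0,24.5,0,0.4],[0,0,24.5,0,0.4]]' | grep -E 'eef|ft'
```

```text
eef_pos: [643.4, 9.3, 82.2]
eef_pos: [642.2, 9.6, 43.5]
ft_force: [0.3, 0.0, -0.5]
eef_pos: [642.7, 9.5, 19.8]
ft_force: [-0.9, 0.3, -0.9]
```

Release; lift; go for collar38.

```bash
python3 steer.py '[[0,0,0,0,0.75],[0,0,0,0,0.75],[0,0,0,0,0.75],[0,0,0,0,0.75],[0,0,0,0,0.75]]' | grep -E 'eef|ft|op'
python3 steer.py '[[0,0,-40,0,0.75],[0,0,-63,0,0.75],[0,0,-63,0,0.75],[0,0,-63,0,0.75],[0,0,-63,0,0.75]]' | grep -E 'eef'
python3 - <<'E'
from h import *
p,d,P=shot('side')
T=P[(np.hypot(P[...,0]-643,P[...,1]-9)<46)&(P[...,2]>14)&(P[...,2]<80)&(p[...,0]>p[...,2]+25)]; print('stack',len(T),np.percentile(T,[3,50,97],axis=0).round(1).tolist())
for c,s,zt,k,Q in blobs(p,P):
    T=Q[abs(Q[:,2]-zt)<4]; (x,y),r=cv2.minEnclosingCircle(T[:,:2].astype(np.float32)); 
    if zt<60: print('%.0f %.0f z%.0f  %.1f %.1f r%.1f'%(*c,zt,x,y,r))
plan((597.5,356,60,.142))
E
```

```text
eef_pos: [643.5, 9.5, 22.0]
ft_force: [-0.4, -0.1, 0.2]
opening: 0.736
eef_pos: [643.0, 9.6, 84.2]
stack 535 [[612.9, -4.6, 16.3], [634.0, 28.2, 41.6], [667.3, 41.1, 60.2]]
313 79 z54  669.5 -574.9 r43.0
386 96 z44  418.3 -552.0 r78.6
282 150 z42  671.5 -186.5 r38.8
296 210 z15  521.6 7.2 r16.7
218 241 z44  685.9 182.3 r31.0
198 318 z17  598.2 358.1 r19.5
[5.975e+02 3.560e+02 6.000e+01 1.400e-01] -> 4.1 -349.3 23.7 turn -0.000  rows>=8.4
```

```bash
python3 steer.py '[[2,-175,11,0,0.7],[2,-175,11,0,0.7],[2,-175,11,0,0.7],[2,-175,11,0,0.7],[2,-175,11,0,0.7]]' | grep -E 'eef'
python3 steer.py '[[2,-174,11,0,0.7],[2,-174,11,0,0.7],[2,-174,11,0,0.7],[2,-174,11,0,0.7],[2,-174,11,0,0.7]]' | grep -E 'eef'
python3 steer.py '[[0,0,0,0,0.7],[0,0,0,0,0.7],[0,0,0,0,0.7],[0,0,0,0,0.7],[0,0,0,0,0.7]]' | grep -E 'eef|rot'
python3 - <<'E'
from h import *
for n in('top','side'):
    p,d,P=shot(n,n+'12')
    for c,s,zt,k,Q in blobs(p,P):
        T=Q[abs(Q[:,2]-zt)<4]; (x,y),r=cv2.minEnclosingCircle(T[:,:2].astype(np.float32)); 
        if zt<65: print(n,'%.0f %.0f z%.0f  %.1f %.1f r%.1f'%(*c,zt,x,y,r))
plan((597.8,356.5,-22,.142))
E
```

```text
eef_pos: [618.6, 188.1, 71.9]
eef_pos: [596.0, 360.7, 60.8]
eef_pos: [598.6, 354.1, 62.7]
tcp_rot: [3.141, 0.0, 0.14]
top 260 143 z8  793.1 -2.8 r95.8
top 332 139 z38  782.8 -209.7 r51.7
top 465 178 z55  669.1 -575.6 r42.5
top 200 188 z45  685.9 180.4 r30.6
top 257 188 z59  643.3 7.8 r23.6
top 325 193 z45  664.4 -187.7 r38.0
top 258 231 z15  522.5 1.6 r20.0
top 464 267 z45  420.4 -561.4 r80.0
top 262 380 z16  105.4 -4.2 r63.2
side 296 210 z15  519.5 8.4 r16.3
side 495 267 z60  77.9 2.9 r48.8
side 198 318 z17  597.5 357.9 r19.6
[ 5.978e+02  3.565e+02 -2.200e+01  1.400e-01] -> -0.4 -2.0 84.8 turn -0.002  rows>=2.0
```

```bash
python3 steer.py '[[-0.5,-1.5,40,0,0.7],[-0.5,-1.5,80,0,0.7],[-0.5,-1.5,85,0,0.7],[-0.5,-1.5,85,0,0.5],[-0.5,-1.5,85,0,0.3]]' | grep -E 'eef|ft'
python3 steer.py '[[0,0,0,0,0.3],[0,0,0,0,0.3],[0,0,0,0,0.3],[0,0,0,0,0.3],[0,0,0,0,0.3]]' | grep -E 'eef|op|gr'
python3 steer.py '[[0,0,0,0,0.3],[0,0,0,0,0.3],[0,0,-10,0,0.3],[0,0,-50,0,0.3],[0,0,-90,0,0.3]]' | grep -E 'eef|gr|op'
python3 steer.py '[[0,0,-16,0,0.3],[0,0,-16,0,0.3],[0,0,-16,0,0.3],[0,0,-16,0,0.3],[0,0,-16,0,0.3]]' | grep -E 'eef|gr|op'
python3 - <<'E'
from h import *
plan((643.3,8.8,82,.142))
E
```

```text
eef_pos: [597.3, 356.5, -22.6]
ft_force: [-0.6, 1.0, 1.0]
eef_pos: [597.5, 357.0, -21.9]
opening: 0.397
grip_force: 30.0
eef_pos: [596.1, 356.6, 67.2]
opening: 0.393
grip_force: 30.0
eef_pos: [596.5, 356.7, 81.9]
opening: 0.399
grip_force: 30.0
[6.433e+02 8.800e+00 8.200e+01 1.400e-01] -> -2.8 351.0 -0.1 turn -0.000  rows>=8.4
```

```bash
python3 steer.py '[[-1,176,-2,0,0.3],[-1,176,-2,0,0.3],[-1,176,-2,0,0.3],[-1,176,-2,0,0.3],[-1,176,-2,0,0.3]]' | grep -E 'eef'
python3 steer.py '[[-1,175,0,0,0.3],[-1,175,0,0,0.3],[-1,175,0,0,0.3],[-1,175,0,0,0.3],[-1,175,0,0,0.3]]' | grep -E 'eef'
python3 steer.py '[[0,0,0,0,0.3],[0,0,0,0,0.3],[0,0,0,0,0.3],[0,0,0,0,0.3],[0,0,0,0,0.3]]' | grep -E 'eef|gr|rot'
python3 - <<'E'
from h import *
plan((643.4,8.8,80,.142))
E
```

```text
eef_pos: [621.3, 177.4, 84.2]
eef_pos: [645.1, 4.0, 84.3]
eef_pos: [644.8, 10.8, 85.5]
tcp_rot: [-3.142, 0.0, 0.144]
grip_force: 30.0
[6.434e+02 8.800e+00 8.000e+01 1.400e-01] -> -1.6 1.8 5.5 turn 0.002  rows>=0.1
```

```bash
python3 steer.py '[[-1.2,1.6,0,0,0.3],[-1.2,1.6,0,0,0.3],[-1.2,1.6,0,0,0.3],[-1.2,1.6,0,0,0.3],[-1.2,1.6,0,0,0.3]]' | grep -E 'eef'
python3 steer.py '[[0,0,10,0,0.3],[0,0,20,0,0.3],[0,0,30,0,0.3],[0,0,38,0,0.3],[0,0,38,0,0.3]]' | grep -E 'eef|ft'
python3 steer.py '[[0,0,5,0,0.3],[0,0,10,0,0.3],[0,0,10,0,0.3],[0,0,10,0,0.3]]' | grep -E 'eef|ft'
```

```text
eef_pos: [644.0, 7.5, 85.7]
eef_pos: [642.8, 7.5, 45.1]
ft_force: [0.6, 0.7, -0.3]
eef_pos: [643.9, 7.5, 37.5]
ft_force: [-0.1, -0.6, -1.1]
```

```bash
python3 steer.py '[[0,0,0,0,0.7],[0,0,0,0,0.7],[0,0,0,0,0.7],[0,0,0,0,0.7],[0,0,0,0,0.7]]' | grep -E 'eef|ft|op'
python3 steer.py '[[0,0,-40,0,0.7],[0,0,-80,0,0.7],[0,0,-80,0,0.7],[0,0,-80,0,0.7]]' | grep -E 'eef'
python3 steer.py '[[-60,-185,0,0,0.7],[-60,-185,0,0,0.7],[-60,-185,0,0,0.7],[-60,-185,0,0,0.7],[-60,-185,0,0,0.7]]' | grep -E 'eef'
python3 steer.py '[[-60,-185,0,0,0.7],[-60,-185,0,0,0.7],[-60,-185,0,0,0.7],[-60,-185,0,0,0.7],[-60,-185,0,0,0.7]]' | grep -E 't:|eef'
python3 - <<'E'
from h import *
for n in('top','side'):
    p,d,P=shot(n,n+'13')
    for c,s,zt,k,Q in blobs(p,P):
        T=Q[abs(Q[:,2]-zt)<4]; (x,y),r=cv2.minEnclosingCircle(T[:,:2].astype(np.float32)); 
        if zt<90: print(n,'%.0f %.0f z%.0f  %.1f %.1f r%.1f'%(*c,zt,x,y,r))
a=cv2.imread('pics/top13.png')[120:280,150:370];b=cv2.imread('pics/side13.png')[110:270,160:380]
cv2.imwrite('pics/c13.png',cv2.resize(np.hstack([a,b]),(800,291),interpolation=cv2.INTER_CUBIC))
E
```

```text
eef_pos: [644.1, 7.5, 37.8]
ft_force: [0.0, 0.0, -0.4]
opening: 0.673
eef_pos: [645.0, 7.4, 120.1]
eef_pos: [556.0, 184.6, 116.5]
t: 59.87
eef_pos: [470.5, 359.3, 116.5]
tcp_rot: [3.141, 0.002, 0.143]
top 260 143 z8  792.9 2.5 r95.5
top 196 139 z87  781.2 181.3 r31.1
top 332 139 z38  781.7 -209.8 r51.1
top 465 178 z55  667.8 -576.1 r42.0
top 200 188 z44  687.3 180.8 r30.4
top 257 188 z71  644.1 5.7 r18.8
top 325 193 z45  664.7 -188.0 r37.8
top 258 231 z14  519.6 5.0 r25.8
top 464 267 z45  418.9 -559.5 r79.7
top 262 380 z16  104.0 -0.1 r64.6
side 161 217 z86  780.8 182.9 r32.6
side 495 266 z60  75.5 1.8 r49.5
```

View pics/c13.png

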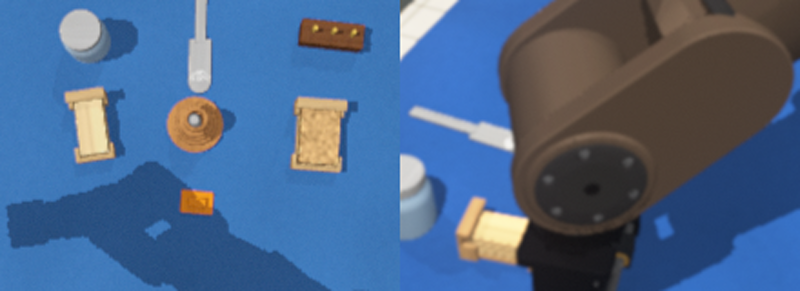

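```bash
python3 - <<'E'
from h import *
p,d,P=shot('top')
for (o,yaw),w in((WT,26),(NT,18)):
    q=P.reshape(-1,3); q=q[~np.isnan(q[:,2])]; e=q[:,:2]-o; c,s=np.cos(yaw),np.sin(yaw)
    x,y=e[:,0]*c+e[:,1]*s,-e[:,0]*s+e[:,1]*c; k=(x>-38)&(x<28)&(abs(y)<w)
    print(np.linalg.lstsq(np.c_[x[k],y[k],np.ones(k.sum())],q[k,2],rcond=None)[0].round(3))
T=P[(np.hypot(P[...,0]-643,P[...,1]-8)<17)&(P[...,2]>45)]
T=T[T[:,2]<77]; print(np.linalg.lstsq(np.c_[T[:,:2]-(643,8),np.ones(len(T))],T[:,2],rcond=None)[0].round(3),len(T))
print(env.job_done())
E
```

```text
[-5.0000e-03 -5.0000e-03  3.2036e+01]
[ 6.0000e-03 -1.1000e-02  3.1651e+01]
[-0.142  0.198 69.319] 109
the job is handed in; nothing more can be done
None
```

The job is handed in at about 60 s of the 192 s: all six plates look flat in their trays and all four collars are stacked by size on the post. The bystanders look unmoved, no verdict came back, and my last fit of the top collar's tilt was inconclusive. I moved each plate singly, level over the near wall and under the lip, instead of tilting the piles in.

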